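# Stow the lock-service instruments in their drawer and latch it

### The job

Pull the flat drawer open and lay every instrument that is on the bench mat flat in its own compartment, in the order of use from left to right as the robot sees it (mallet, brush, probe, tweezers, spatula), tips towards the rear of the drawer; the compartment of a missing instrument stays empty. When all are in, push the drawer fully shut, and then swing the latch round until it points straight out over the drawer front. Leave the padlock, the white dish and the can where they are.

Things in the scene. Friction and masses are not known exactly. Their poses are not given: they have to be found in the camera images.
- mallet: Small tapping mallet: wooden handle with a short white cylinder (16 dia, 36 long) set crosswise at its end (T shape). 130 long; grip part 80 x 16 wide x 16 high. Origin on the underside, 65 mm from either end; x to the working tip (grip part x -65 to +15), z up. 35 to 125 g. Starts flat on a fixed 3 mm grey mat right of the chest, tip roughly away from the robot. May be absent.
- mallet_grip (a point): Good grasp point of the mallet, in the middle of its gripping part's height (8 mm above the underside), 15 mm behind the origin, near the centre of mass; axes as the body.
- brush: Cleaning brush: wooden handle, steel ferrule and a grey bristle block 34 long, 26 wide, 12 thick. 130 long; grip part 80 x 16 wide x 16 high. Origin on the underside, 65 mm from either end; x to the working tip (grip part x -65 to +15), z up. 35 to 125 g. Starts flat on a fixed 3 mm grey mat right of the chest, tip roughly away from the robot. May be absent.
- brush_grip (a point): Good grasp point of the brush, in the middle of its gripping part's height (8 mm above the underside), 15 mm behind the origin, near the centre of mass; axes as the body.
- probe: Probe: wooden handle with a thin (4.4 mm) steel pin whose end is bent aside to a hook. 130 long; grip part 80 x 16 wide x 16 high. Origin on the underside, 65 mm from either end; x to the working tip (grip part x -65 to +15), z up. 35 to 125 g. Starts flat on a fixed 3 mm grey mat right of the chest, tip roughly away from the robot. May be absent.
- probe_grip (a point): Good grasp point of the probe, in the middle of its gripping part's height (8 mm above the underside), 15 mm behind the origin, near the centre of mass; axes as the body.
- tweezers: Heavy all-steel tweezers (forceps), rigid: two legs joined at the back block, parallel along the back part, converging at the tip. 130 long; grip part 80 x 16 wide x 16 high. Origin on the underside, 65 mm from either end; x to the working tip (grip part x -65 to +15), z up. 35 to 125 g. Starts flat on a fixed 3 mm grey mat right of the chest, tip roughly away from the robot. May be absent.
- tweezers_grip (a point): Good grasp point of the tweezers, in the middle of its gripping part's height (8 mm above the underside), 15 mm behind the origin, near the centre of mass; axes as the body.
- spatula: Spatula: wooden handle with a flat, broad steel blade 42 long, 28 wide, 3 thick. 130 long; grip part 80 x 16 wide x 16 high. Origin on the underside, 65 mm from either end; x to the working tip (grip part x -65 to +15), z up. 35 to 125 g. Starts flat on a fixed 3 mm grey mat right of the chest, tip roughly away from the robot. May be absent.
- spatula_grip (a point): Good grasp point of the spatula, in the middle of its gripping part's height (8 mm above the underside), 15 mm behind the origin, near the centre of mass; axes as the body.
- chest: Flat grey steel chest, fixed, 200 mm deep (x), 320 mm wide (y), 66 mm high, holding one drawer that fills its front. Origin at the middle of its front lower edge, on the bench; x points away from the robot into the chest (the drawer slides out along -x), y to the left seen from the robot, z up.
- drawer (a joint): Drawer slide, m: 0 shut, 0.19 fully open (towards the robot; inside wholly clear of the chest). 1.5 N friction, no spring; starts 0 to 0.05. Inside 165 mm long, five compartments 50 mm wide between 3 mm dividers 8 mm high, an unused 22 mm gutter at either side. Above its floor (12 mm over the bench): side walls 23, front 43, rear wall 27 mm.
- drawer_handle (a point): Middle of the drawer's bar handle: a round steel bar 10 mm thick, 80 mm long along y, its centre 35 mm before the drawer front, 36 mm above the bench; moves with the drawer; axes as the chest. Can be pinched from above across x.
- slot1 (a point): Centre of the floor of compartment 1 (counted from the left, +y, seen from the robot): the place of the mallet. Moves with the drawer; x points to the rear of the drawer (away from the handle), y left, z up.
- slot2 (a point): Centre of the floor of compartment 2 (counted from the left, +y, seen from the robot): the place of the brush. Moves with the drawer; x points to the rear of the drawer (away from the handle), y left, z up.
- slot3 (a point): Centre of the floor of compartment 3 (counted from the left, +y, seen from the robot): the place of the probe. Moves with the drawer; x points to the rear of the drawer (away from the handle), y left, z up.
- slot4 (a point): Centre of the floor of compartment 4 (counted from the left, +y, seen from the robot): the place of the tweezers. Moves with the drawer; x points to the rear of the drawer (away from the handle), y left, z up.
- slot5 (a point): Centre of the floor of compartment 5 (counted from the left, +y, seen from the robot): the place of the spatula. Moves with the drawer; x points to the rear of the drawer (away from the handle), y left, z up.
- latch (a joint): Latch on the chest top, a flat steel arm with an upright peg turning about a vertical axis, rad: 0 = closed, arm pointing straight out over the drawer front (chest -x); 1.57 = parked, arm pointing right (chest -y). It turns counter-clockwise from above as it opens. Light friction (0.04 N m), stays where left. Starts 1.2 to 1.57.
- latch_peg (a point): Top of the latch's black upright peg: 14 mm diameter, 36 mm tall, on the arm 70 mm from the pivot, its top 109 mm above the bench. Pinch or push it from above.
- latch_pivot (a point): The latch's vertical axis, on the chest's top (66 mm above the bench), 35 mm behind the chest front and 75 mm to the right of its middle; axes as the chest.
- padlock: Bystander: brass padlock 50 mm wide, 76 mm high with shackle, standing on the bench to the right of the chest; origin under its centre.
- dish: Bystander: white dish, 100 mm diameter, 35 mm high, left of the chest; origin under its centre.
- can: Bystander: can 54 mm in diameter, 130 mm high, on the left; origin under its centre.

How it is judged (in metres and radians):
On the way, in this order (a step that is already met when the one before it is completed fails the run):
1. with the drawer open, every instrument present lies in its own compartment (y of mallet_grip in the frame of slot1 between -0.02 and 0.02 m and z of mallet_grip in the frame of slot1 between 0.003 and 0.015 m and x of mallet_grip in the frame of slot1 between -0.04 and 0.04 m and x of drawer_handle in the frame of mallet below -0.05 m and angle between the x axis of mallet and the x axis of slot1, either way round below 0.25 rad and y of brush_grip in the frame of slot2 between -0.02 and 0.02 m and z of brush_grip in the frame of slot2 between 0.003 and 0.015 m and x of brush_grip in the frame of slot2 between -0.04 and 0.04 m and x of drawer_handle in the frame of brush below -0.05 m and angle between the x axis of brush and the x axis of slot2, either way round below 0.25 rad and y of probe_grip in the frame of slot3 between -0.02 and 0.02 m and z of probe_grip in the frame of slot3 between 0.003 and 0.015 m and x of probe_grip in the frame of slot3 between -0.04 and 0.04 m and x of drawer_handle in the frame of probe below -0.05 m and angle between the x axis of probe and the x axis of slot3, either way round below 0.25 rad and y of tweezers_grip in the frame of slot4 between -0.02 and 0.02 m and z of tweezers_grip in the frame of slot4 between 0.003 and 0.015 m and x of tweezers_grip in the frame of slot4 between -0.04 and 0.04 m and x of drawer_handle in the frame of tweezers below -0.05 m and angle between the x axis of tweezers and the x axis of slot4, either way round below 0.25 rad and y of spatula_grip in the frame of slot5 between -0.02 and 0.02 m and z of spatula_grip in the frame of slot5 between 0.003 and 0.015 m and x of spatula_grip in the frame of slot5 between -0.04 and 0.04 m and x of drawer_handle in the frame of spatula below -0.05 m and angle between the x axis of spatula and the x axis of slot5, either way round below 0.25 rad and value of joint drawer above 0.1 m), for 0.2 s.
2. the drawer is pushed fully shut with the latch still open (value of joint drawer below 0.008 m and value of joint latch above 0.3 rad), for 0.2 s.
3. the latch is swung closed over the shut drawer (value of joint drawer below 0.008 m and value of joint latch below 0.12 rad), for 0.2 s.
At the end, for the whole second after the job is handed in: Every instrument present at rest in its own compartment: grip point within 20 mm of its centre line, 40 mm lengthwise, 3 to 15 mm above its floor; within 0.25 rad of its direction, tip to the rear. Drawer open less than 8 mm, latch within 0.12 rad of closed (all of step 3 and y of mallet_grip in the frame of slot1 between -0.02 and 0.02 m and z of mallet_grip in the frame of slot1 between 0.003 and 0.015 m and x of mallet_grip in the frame of slot1 between -0.04 and 0.04 m and x of drawer_handle in the frame of mallet below -0.05 m and angle between the x axis of mallet and the x axis of slot1, either way round below 0.25 rad and y of brush_grip in the frame of slot2 between -0.02 and 0.02 m and z of brush_grip in the frame of slot2 between 0.003 and 0.015 m and x of brush_grip in the frame of slot2 between -0.04 and 0.04 m and x of drawer_handle in the frame of brush below -0.05 m and angle between the x axis of brush and the x axis of slot2, either way round below 0.25 rad and y of probe_grip in the frame of slot3 between -0.02 and 0.02 m and z of probe_grip in the frame of slot3 between 0.003 and 0.015 m and x of probe_grip in the frame of slot3 between -0.04 and 0.04 m and x of drawer_handle in the frame of probe below -0.05 m and angle between the x axis of probe and the x axis of slot3, either way round below 0.25 rad and y of tweezers_grip in the frame of slot4 between -0.02 and 0.02 m and z of tweezers_grip in the frame of slot4 between 0.003 and 0.015 m and x of tweezers_grip in the frame of slot4 between -0.04 and 0.04 m and x of drawer_handle in the frame of tweezers below -0.05 m and angle between the x axis of tweezers and the x axis of slot4, either way round below 0.25 rad and y of spatula_grip in the frame of slot5 between -0.02 and 0.02 m and z of spatula_grip in the frame of slot5 between 0.003 and 0.015 m and x of spatula_grip in the frame of slot5 between -0.04 and 0.04 m and x of drawer_handle in the frame of spatula below -0.05 m and angle between the x axis of spatula and the x axis of slot5, either way round below 0.25 rad and linear speed of each of mallet, brush, probe, tweezers, spatula below 0.02 m/s); the robot touches nothing.
It fails at once if the padlock is moved more than 30 mm (distance of padlock from where it was at the start of the episode above 0.03 m).
It fails at once if the white dish is moved more than 30 mm (distance of dish from where it was at the start of the episode above 0.03 m).
It fails at once if the can is moved more than 30 mm (distance of can from where it was at the start of the episode above 0.03 m).
Of mallet, brush, probe, tweezers, spatula only 3 to 5 are there at a start; the rules pass over those that are not, and their reading is None.
At some moment in a run one of mallet, brush, probe, tweezers, spatula may be knocked a few centimetres aside while the robot is not near it.
Once in a run the grip may slacken for a moment while it holds something.
It also fails if it takes over 210 s, if anything falls off the work surface, if the arm or the gripper's body presses on something with over 40 N, if the wrist force passes 120 N, or if a joint passes its speed limit or range.

### The arm

A 6-joint arm with a two-finger parallel gripper is mounted at the origin on the work surface. World frame = base frame: x ahead of the robot, y to its left, z up, the work surface at z = 0. Lengths are in mm, angles in rad, forces in N, time in s.
With the tool pointing down it reaches from about 350 to 775 mm from the base axis. Payload 7.3 kg.
Tool frame: the origin (TCP) lies on the mounting face of the last link; the fingertips stand 178 mm ahead of it and the grasp point (between the pads) lies 159 mm ahead of it; z points along the fingers, y is the line along which they close (so a half turn about z gives the same grasp; the last joint's range is limited). The gripper opens to 92 mm and grips with 3 to 60 N. Pads are 19 mm wide; open, the fingers measure 130 mm over their backs; the gripper's body (75 mm by 190 mm) begins 47 mm behind the grasp point.
Start: joints at [-1.427, 0.342, 1.524, -0, 1.275, -0.146], TCP at [150.044, -503.105, 404.741] pointing down, gripper open.
Joint ranges: [-2.53, 2.53], [-0.77, 2.02], [0.04, 2.7], [-1, 4.14], [0.28, 2.66], [-3.11, 3.11]. Speed limits (rad/s): [2.57, 2.57, 3.14, 3.14, 3.14, 3.14].

### API

Orientations are given as [roll, pitch, yaw] about the fixed x, y, z axes, in that order (R = Rz(yaw) Ry(pitch) Rx(roll)).
In Python, from plant import bot, camrig gives the robot as it stands (bot), with the cameras (camrig).
- The arm moves only by the shell command python3 shift.py, which reads ROWS from standard input. ROWS is a JSON object with one list for each field, all of the same length, 1 to 5, a row being the entries at one place: finger_gap (the finger opening in mm), sx, sy, sz (the shift in shares of 1000 mm (1.0 is 1000 mm)), rz (a turn about the tool's z in fractions of the full range, 1 being 2 rad); each row is the pose to reach, as a shift and turn from the pose commanded when the command began, along the tool's axes at that moment; what a row does not reach only later rows make up. A row lasts 1/8 s, in which the tool goes at most 62.5 mm and 0.188 rad, less where a joint would pass 70% of its speed; a pose out of reach is approached as far as the arm can. The fingers move at their own pace and stop on an object; the grip force is fixed at half the most. Time passes only in rows, so rows that do not move let the fingers close. It prints the time, the measured TCP pose, the force, the opening and the grip force at its end. Shift and turn numbers lie between -1 and 1, and a call with a number outside is refused. Input that does not fit is refused with a message, and nothing moves.
- bot.get_obs(): the state, without advancing time (a new reading comes with each control period).
- camrig.capture(name): name is "scene" or "top" or "wrist"; returns a dict with "color" (480x640x3 uint8, red, green, blue), "K" (3x3 intrinsics, pixels), "R" (3x3) and "t" (3): a world point X has camera coordinates R X + t. Camera axes: x right, y down, z forward; pixel columns grow to the right and rows downward; lengths in mm; the calibration is good to about 2 mm. A picture is of the moment at which its call begins. There is no depth.
- bot.close_job(): hands the job in; it is judged then, once.
The state is a dict: "time": time; "joint_positions": joint angles; "dq": joint speeds; "tau": joint torques, N m; "tool_pos": TCP position; "tcp_rot": TCP orientation; "contact_force": force on the tool from outside, world axes, zero at the start; "moment": the same for the moment, N m; "grip_width": finger opening in mm; "finger_force": force on a finger pad.
Only numpy, scipy, OpenCV 4.12 (cv2) and the standard library are available. Lean on these libraries where they do the work, as an engineer would, in place of code of your own. Each camera call takes 0.05 s, during which the arm holds its last target. There are 200 camera calls.

## Working session

There is one attempt and no reset: what is moved stays moved. The work goes in short steps, Python scripts to look and compute and a shell command to move; the robot and the scene stay as the last step left them, time stands still between calls to the robot, and variables do not carry over. Pictures are saved under pics/ and viewed, at most 14 in all, crops included, and the job is handed in when it is done.

```bash
ls; mkdir -p pics
python3 - <<'E'
from plant import bot, camrig
import cv2
o=bot.get_obs();print(o['time'],o['tool_pos'],o['tcp_rot'],o['grip_width'])
for n in("scene","top"):
    c=camrig.capture(n);cv2.imwrite(f'pics/{n}0.png',c['color'][:,:,::-1]);print(n,c['K'].tolist(),c['R'].round(4).tolist(),c['t'])
E
```

```text
pics
plant.py
shift.py
0.0 [ 150.01447769 -502.96915616  404.03060944] [-3.14002490e+00 -2.27477329e-04  2.89771922e-01] 91.80604024859389
scene [[599.129877904309, 0.0, 318.0060194275296], [0.0, 599.129877904309, 229.1554449298564], [0.0, 0.0, 1.0]] [[0.6367, 0.7711, -0.0055], [0.5649, -0.4713, -0.6773], [-0.5248, 0.4281, -0.7357]] [-416.60524957 -253.05373925 1599.46063502]
top [[521.7148131969217, 0.0, 320.35251531073186], [0.0, 521.7148131969217, 246.2587271440447], [0.0, 0.0, 1.0]] [[-0.0221, -0.9996, -0.0184], [-0.987, 0.0247, -0.1591], [0.1595, 0.0147, -0.9871]] [  47.81847323  621.60728241 1176.95510768]
```

View pics/top0.png

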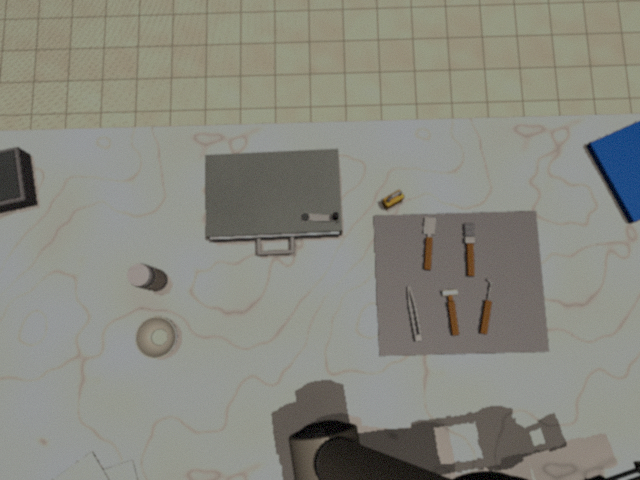

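View pics/scene0.png

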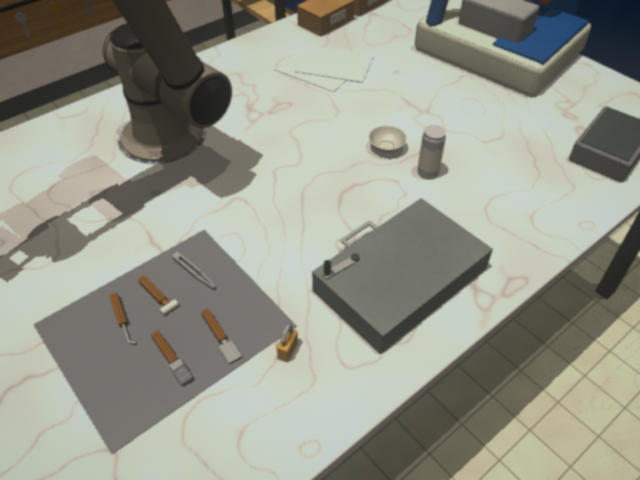

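All five are there. In the top view, spatula is at (429,243), brush (470,248), tweezers (414,313), mallet (451,312) and probe (486,306). The chest spans about (206,150) to (342,240), with the handle bar at (277,252), latch peg at (335,216) and padlock at (393,199). The scene view agrees. The drawer looks nearly shut.

```bash
cat > u.py <<'E'
import numpy as np, cv2
from plant import bot, camrig
def plane(c,uv,z):
    "pixel -> world point on the plane of height z"
    d=c['R'].T@np.linalg.solve(c['K'],[uv[0],uv[1],1.]); o=-c['R'].T@c['t']
    return o+d*(z-o[2])/d[2]
def tri(c1,p1,c2,p2):
    "point seen in two views, and the gap between the rays"
    P=[c['K']@np.c_[c['R'],c['t']] for c in(c1,c2)]
    X=cv2.triangulatePoints(P[0],P[1],np.float64(p1).reshape(2,1),np.float64(p2).reshape(2,1))[:,0]
    X=X[:3]/X[3]
    return X,[np.linalg.norm(proj(c,X)-p) for c,p in((c1,p1),(c2,p2))]
def proj(c,X):
    v=c['K']@(c['R']@np.asarray(X,float)+c['t']); return v[:2]/v[2]
def blobs(m,amin=20):
    n,l,s,ce=cv2.connectedComponentsWithStats(m.astype(np.uint8))
    out=[]
    for i in range(1,n):
        if s[i,4]<amin: continue
        p=np.argwhere(l==i)[:,::-1]
        out.append((s[i,4],ce[i],cv2.minAreaRect(p.astype(np.float32)),p))
    return out
def brown(im):
    h=cv2.cvtColor(im,cv2.COLOR_RGB2HSV); return (h[...,0]<16)&(h[...,1]>110)&(h[...,2]>40)
E
python3 - <<'E'
from u import *
T=camrig.capture('top');S=camrig.capture('scene')
for c in(T,S):
    for a,ce,r,p in blobs(brown(c['color']),60):
        print(a,ce.round(1),[np.round(x,1) for x in r], plane(c,ce,15).round(0))
    print()
# chest top corners & latch, from top view at z=66; handle z=36
for uv in [(206,155),(338,149),(342,235),(206,240)]: print('chest',plane(T,uv,66).round(0))
for uv in [(257,253),(295,253)]: print('handle',plane(T,uv,36).round(0))
print('peg',plane(T,(336,216),109).round(0),'padlock',plane(T,(393,199),40).round(0), 'can', plane(T,(143,276),130).round(0),'dish',plane(T,(156,337),30).round(0))
t=T['color'][130:270,190:420]; cv2.imwrite('pics/t1.png',cv2.resize(t,None,fx=3.4,fy=3.4,interpolation=cv2.INTER_CUBIC)[:,:,::-1])
s=S['color'][180:360,220:500]; cv2.imwrite('pics/s1.png',cv2.resize(s,None,fx=2.8,fy=2.8,interpolation=cv2.INTER_CUBIC)[:,:,::-1])
E
```

```text
180 [427.7 253.7] [array([427.6, 253.5]), array([ 6.7, 31.3]), np.float64(3.2)] [ 604. -224.   15.]
191 [469.8 259.5] [array([469.8, 259.5]), array([31.2,  6.8]), np.float64(87.6)] [ 587. -324.   15.]
222 [452.3 316.2] [array([452.1, 315.1]), array([38.9,  6.9]), np.float64(81.9)] [ 453. -274.   15.]
187 [485.2 316.6] [array([485. , 316.5]), array([ 7.4, 32.9]), np.float64(8.7)] [ 451. -351.   15.]

270 [152.9 289.9] [array([153.2, 290.3]), array([36.1,  7.1]), np.float64(45.0)] [ 456. -276.   15.]
249 [117.6 308.4] [array([117.6, 308.3]), array([31.3,  7.9]), np.float64(71.6)] [ 452. -353.   15.]
269 [213.3 324.5] [array([213.3, 324.5]), array([33.8,  8.1]), np.float64(57.3)] [ 607. -227.   15.]
292 [163.8 346.5] [array([163.5, 346.3]), array([33.9,  8.8]), np.float64(54.5)] [ 589. -326.   15.]

chest [849. 302.  66.]
chest [855. -14.  66.]
chest [645. -18.  66.]
chest [641. 300.  66.]
handle [612. 185.  36.]
handle [610.  94.  36.]
peg [681.  -5. 109.] padlock [ 735. -144.   40.] can [553. 422. 130.] dish [420. 423.  30.]
```

View pics/t1.png

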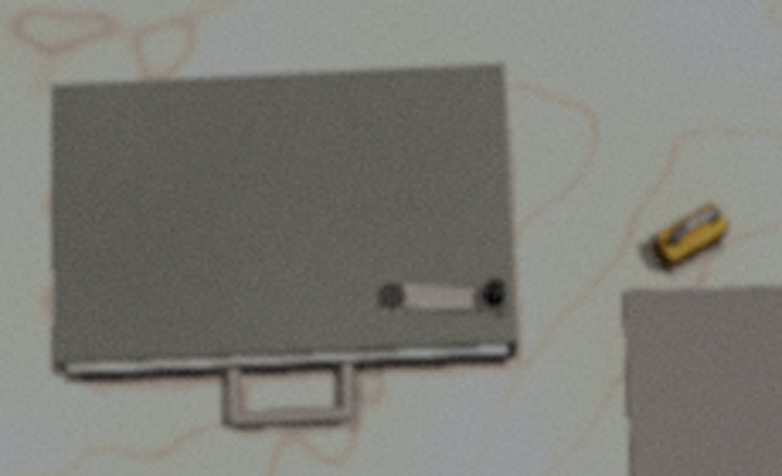

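View pics/s1.png

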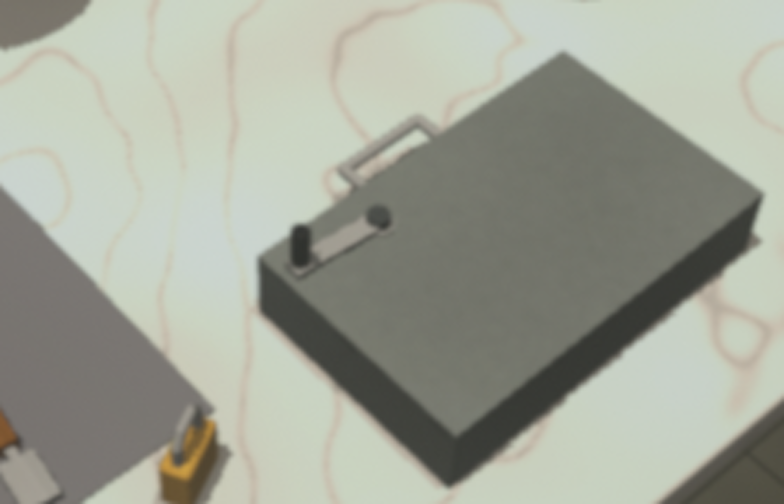

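Run:
```python
from u import *
T=camrig.capture('top');S=camrig.capture('scene')
t=lambda x,y:(190+x/3.4,130+y/3.4); s=lambda x,y:(220+x/2.8,180+y/2.8)
P={}
for n,a,b in [('TL',(53,86),(765,195)),('TR',(503,66),(455,435)),('BR',(513,345),(258,258)),('BL',(53,370),(563,52)),
  ('hl',(228,420),(420,118)),('hr',(352,416),(342,170)),('peg',(491,289),(301,229)),('piv',(391,295),(378,212))]:
    X,e=tri(T,t(*a),S,s(*b)); P[n]=X; print(n,X.round(1),np.round(e,1))
f=P['BL']-P['BR'];print('yaw front',np.arctan2(-f[0],f[1]),'rear',np.arctan2(-(P['TL']-P['TR'])[0],(P['TL']-P['TR'])[1]),np.linalg.norm(f))
print('mid',(P['BL']+P['BR'])/2,'handle',(P['hl']+P['hr'])/2)
for n,(a,b) in {'tweezers':((408,288),(417,340))}.items(): print(n,plane(T,a,12),plane(T,b,12))
```

```text
TL [851.2 306.2  60. ] [0.8 0.7]
TR [855.7 -13.5  61.6] [0.5 0.5]
BR [655.5 -15.9  56.3] [0. 0.]
BL [647.6 304.9  55.4] [0.9 0.7]
hl [612.  185.2  30.9] [0.1 0.1]
hr [613.6  99.5  31.6] [0.9 0.7]
peg [684.9  -0.9 104.7] [0.1 0.1]
piv [689.5  67.7  74.9] [0.4 0.3]
yaw front 0.0247785330126196 rear 0.01416238016090603 320.97032698420134
mid [651.55672812 144.50723859  55.8721035 ] handle [612.80742615 142.3733065   31.26111252]
tweezers [ 522.55143038 -173.30625006   12.        ] [ 399.95083624 -188.43883554   12.        ]
```

```bash
cat >> u.py <<'E'
from scipy.spatial.transform import Rotation as Ro
def to(x,y,z,yaw):
    "shift and turn in tool axes to a world TCP target with the tool down"
    o=bot.get_obs(); R=Ro.from_euler('xyz',o['tcp_rot']).as_matrix()
    d=R.T@(np.array([x,y,z])-o['tool_pos']); y0=np.arctan2(R[1,0],R[0,0])
    t=(y0-yaw+np.pi)%(2*np.pi)-np.pi
    print('shift',d.round(1),'turn',round(t,3),'| now',o['tool_pos'].round(1),round(y0,3),'t',round(o['time'],2),'w',round(o['grip_width'],1))
E
python3 -c "
from u import *
to(613,142,420,1.589)"
```

```text
shift [ 628.  -485.9  -15.2] turn -1.299 | now [ 150.  -503.1  404.5] 0.29 t 0.3 w 91.6
```

Units first: shifts go in shares of 1000 mm and turns go in shares of 2 rad. So 240 mm / 1000 = 0.24, 192 mm / 1000 = 0.192.

```bash
echo '{"finger_gap": [26,26,26,26,26],"sx": [0.048,0.096,0.144,0.192,0.24],"sy": [-0.037,-0.074,-0.111,-0.148,-0.185],"sz": [0,0,0,0,0],"rz": [0,0,0,0,0]}' | python3 shift.py
echo '{"finger_gap": [26,26,26,26,26],"sx": [0.048,0.096,0.144,0.192,0.24],"sy": [-0.037,-0.074,-0.111,-0.148,-0.185],"sz": [0,0,0,0,0],"rz": [0,0,0,0,0]}' | python3 shift.py
echo '{"finger_gap": [26,26,26,26,26],"sx": [0.048,0.096,0.148,0.148,0.148],"sy": [-0.037,-0.074,-0.116,-0.116,-0.116],"sz": [0,0,0,0,0],"rz": [0,-0.075,-0.15,-0.24,-0.325]}' | python3 shift.py
echo '{"finger_gap": [26,26,26,26,26],"sx": [0,0,0,0,0],"sy": [0,0,0,0,0],"sz": [0,0,0,0,0],"rz": [-0.09,-0.18,-0.25,-0.325,-0.325]}' | python3 shift.py
python3 - <<'E'
from u import *
to(613,142,420,1.589)
W=camrig.capture('wrist');cv2.imwrite('pics/w1.png',W['color'][:,:,::-1])
for z,p in((36,(613,142)),(66,(651,144))): print(proj(W,(*p,z)))
np.savez('w1.npz',**W)
E
```

```text
time: 0.92
tool_pos: [327.9, -255.6, 404.9]
tcp_rot: [3.141, -0.0, 0.289]
contact_force: [0.7, -0.4, 0.2]
grip_width: 46.7
finger_force: 0.0
time: 1.55
tool_pos: [505.2, -9.5, 404.9]
tcp_rot: [3.141, -0.0, 0.29]
contact_force: [0.0, -0.9, 0.2]
grip_width: 26.3
finger_force: 0.0
time: 2.17
tool_pos: [613.3, 143.3, 403.7]
tcp_rot: [-3.141, 0.001, 0.947]
contact_force: [0.0, -0.5, -0.7]
grip_width: 26.1
finger_force: 0.0
time: 2.8
tool_pos: [613.0, 142.1, 404.5]
tcp_rot: [-3.141, 0.0, 1.588]
contact_force: [1.0, 0.1, 0.1]
grip_width: 26.5
finger_force: 0.0
shift [ -0.1   0.  -15.5] turn -0.001 | now [613.  142.1 404.5] 1.588 t 2.8 w 26.5
[316.55918714 209.31236585]
[366.29126938 215.56179103]
```

View pics/w1.png

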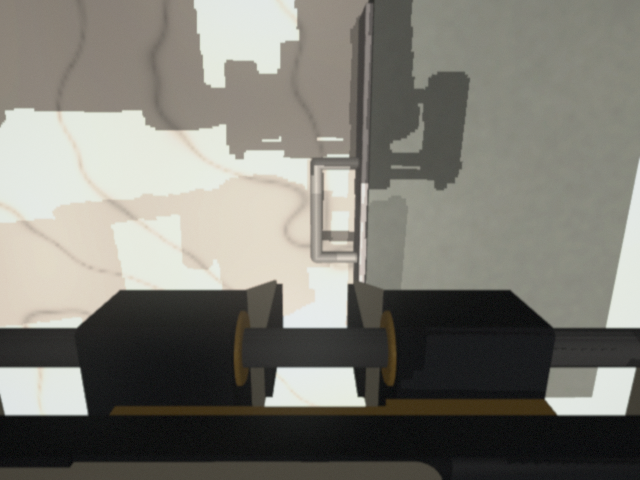

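The handle bar runs at column 317, rows 160–260, where the prediction (316.6, 209.3) puts it. So I'm descending on it.

To row units: 150 mm / 1000 = 0.15, 130 mm / 1000 = 0.13.

```bash
echo '{"finger_gap": [22,22,22,22,22],"sx": [0,0,0,0,0],"sy": [0,0,0,0,0],"sz": [0.045,0.09,0.13,0.15,0.15],"rz": [0,0,0,0,0]}' | python3 shift.py
python3 - <<'E'
from u import *
W=camrig.capture('wrist');cv2.imwrite('pics/w2.png',W['color'][:,:,::-1])
A=dict(np.load('w1.npz'))
g=lambda c:cv2.cvtColor(c['color'],cv2.COLOR_RGB2GRAY)
for c,r in((A,210),(W,int(proj(W,(613,142,36))[1]))):
    print(r,proj(c,(613,142,36)).round(1)); row=g(c)[max(0,r-3):r+4].mean(0); k=int(proj(c,(613,142,36))[0]); print(row[k-70:k+70:2].round().astype(int))
to(613,142,195,1.589)
E
```

```text
time: 3.48
tool_pos: [612.5, 142.0, 252.9]
tcp_rot: [-3.138, 0.0, 1.587]
contact_force: [0.2, 0.0, 0.6]
grip_width: 22.0
finger_force: 0.0
210 [316.6 209.3]
[219 219 219 219 219 219 220 220 219 220 219 220 219 220 219 220 219 219
 219 218 217 215 213 208 202 195 191 192 196 201 206 207 158 143 163 182
 160 137 127 187 180 190 203 216 221 222 222 223 224 223 223 222 218 217
 170  83  78 127 198 196 131 111 134 135 135 135 134 134 134 133]
272 [320.5 272. ]
[223 223 222 223 222 222 221 220 220 219 218 214 211 206 201 196 195 197
 199 203 207 211 212 214 216 217 217 218 218 204  96  81  84  85  85  87
  87  85  83  82 175 192 184 185 194 204 209 213 216 218 219 220 220 221
 221 221 222 233 237 236 232 222 222 222 221 146  74  71  68  66]
shift [-0.1 -0.  59.5] turn -0.001 | now [613.1 142.1 254.5] 1.588 t 3.52 w 22.1
```

View pics/w2.png

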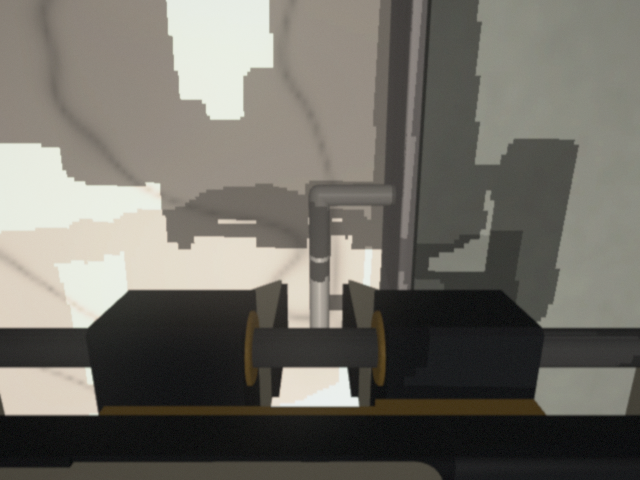

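The bar is at column 320 (predicted 320.5), so both wrist heights agree with z≈36. Next I descend, pinch and pull 187 mm (+x is at tool −y… checked by the tool).

To row units: 58 mm / 1000 = 0.058, 30 mm / 1000 = 0.03.

```bash
echo '{"finger_gap": [22,22,22,4,4],"sx": [0,0,0,0,0],"sy": [0,0,0,0,0],"sz": [0.03,0.058,0.058,0.058,0.058],"rz": [0,0,0,0,0]}' | python3 shift.py
echo '{"finger_gap": [4,4],"sx": [0,0],"sy": [0,0],"sz": [0,0],"rz": [0,0]}' | python3 shift.py
python3 -c "
from u import *
to(613-188,142-3.4,196,1.589)"
```

```text
time: 4.15
tool_pos: [613.6, 142.2, 198.7]
tcp_rot: [3.138, -0.0, 1.59]
contact_force: [-0.6, -0.5, 3.2]
grip_width: 8.9
finger_force: 30.0
time: 4.4
tool_pos: [613.6, 142.1, 198.7]
tcp_rot: [3.138, -0.0, 1.59]
contact_force: [-1.0, 0.5, 7.1]
grip_width: 8.7
finger_force: 30.0
shift [   0.  -188.7    2. ] turn 0.001 | now [613.6 142.1 198.7] 1.59 t 4.4 w 8.7
```

To row units: -175 mm / 1000 = -0.175, -145 mm / 1000 = -0.145.

```bash
echo '{"finger_gap": [4,4,4,4,4],"sx": [0,0,0,0,0],"sy": [-0.03,-0.065,-0.105,-0.145,-0.175],"sz": [0,0,0,0,0],"rz": [0,0,0,0,0]}' | python3 shift.py
echo '{"finger_gap": [4,4,4],"sx": [0,0,0],"sy": [-0.008,-0.014,-0.014],"sz": [0,0,0],"rz": [0,0,0]}' | python3 shift.py
```

```text
time: 5.03
tool_pos: [438.0, 138.4, 198.7]
tcp_rot: [3.136, 0.0, 1.59]
contact_force: [2.7, -3.6, 8.0]
grip_width: 8.9
finger_force: 30.0
time: 5.4
tool_pos: [426.9, 138.1, 198.7]
tcp_rot: [3.131, 0.0, 1.59]
contact_force: [8.1, -5.0, 3.2]
grip_width: 9.0
finger_force: 30.0
```

To row units: -110 mm / 1000 = -0.11, -50 mm / 1000 = -0.05.

```bash
echo '{"finger_gap": [24,24,24,24,24],"sx": [0,0,0,0,0],"sy": [0.002,0.002,0.002,0.002,0.002],"sz": [0,0,0,-0.05,-0.11],"rz": [0,0,0,0,0]}' | python3 shift.py
echo '{"finger_gap": [40,40,40,40,40],"sx": [0,0,0,0,0],"sy": [0,0,0,0,0],"sz": [-0.05,-0.1,-0.12,-0.12,-0.12],"rz": [0,0.075,0.15,0.225,0.3]}' | python3 shift.py
echo '{"finger_gap": [40,40,40,40,40],"sx": [0,0,0,0,0],"sy": [0,0,0,0,0],"sz": [0,0,0,0,0],"rz": [0.09,0.18,0.27,0.36,0.45]}' | python3 shift.py
python3 - <<'E'
from u import *
W=camrig.capture('wrist');T=camrig.capture('top');np.savez('t2.npz',**T)
cv2.imwrite('pics/w3.png',W['color'][:,:,::-1]);np.savez('w3.npz',**W)
to(480,140,430,0.018)
print(-W['R'].T@W['t'])
E
```

```text
time: 6.02
tool_pos: [425.5, 138.5, 306.9]
tcp_rot: [-3.138, 0.001, 1.59]
contact_force: [0.7, 0.5, -0.5]
grip_width: 23.8
finger_force: 0.0
time: 6.65
tool_pos: [425.6, 138.6, 426.7]
tcp_rot: [-3.141, 0.0, 0.985]
contact_force: [-0.0, -0.2, -0.7]
grip_width: 40.1
finger_force: 0.0
time: 7.28
tool_pos: [425.7, 138.6, 426.3]
tcp_rot: [3.142, 0.001, 0.084]
contact_force: [0.1, 0.7, 0.0]
grip_width: 40.3
finger_force: 0.0
shift [54.1  3.4 -3.7] turn 0.071 | now [425.8 138.6 426.4] 0.089 t 7.38 w 40.2
[496.14621187 144.6417822  405.49100264]
```

View pics/w3.png

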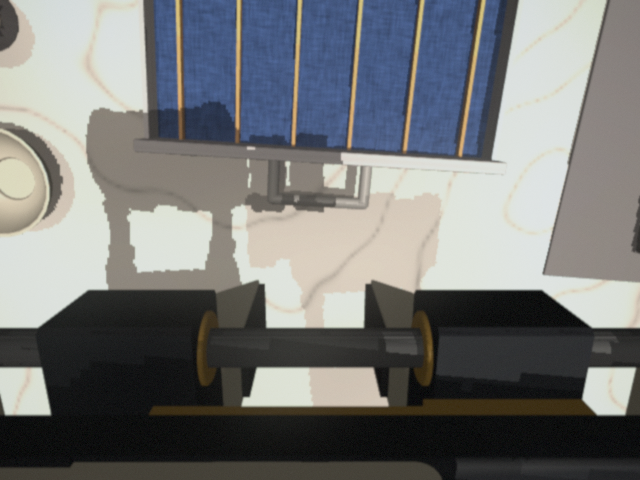

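The drawer is open with six orange divider lines (columns 181–462 near the front at row 135), front rim at row ~155 and bar at row 200. I'll take a second view further in, to measure divider lines and height.

To row units: 54 mm / 1000 = 0.054, 30 mm / 1000 = 0.03, 0.07 rad / 2 = 0.035.

```bash
echo '{"finger_gap": [40,40,40,40],"sx": [0.03,0.054,0.054,0.054],"sy": [0.002,0.0034,0.0034,0.0034],"sz": [0,-0.004,-0.004,-0.004],"rz": [0.035,0.035,0.035,0.035]}' | python3 shift.py | head -3
python3 - <<'E'
from u import *
W=camrig.capture('wrist');cv2.imwrite('pics/w4.png',W['color'][:,:,::-1]);np.savez('w4.npz',**W)
A=dict(np.load('w3.npz'))
L=[]
for c in(A,W):
    h=cv2.cvtColor(c['color'],cv2.COLOR_RGB2HSV); m=(h[...,0]>8)&(h[...,0]<28)&(h[...,1]>90)&(h[...,2]>90); m[285:]=0
    ls=[]
    for a,ce,r,p in blobs(m,100):
        x,y=p[:,0],p[:,1]; k=np.polyfit(y,x,1); ls.append((k,y.min(),y.max()))
    ls.sort(key=lambda q:np.polyval(q[0],120)); L.append(ls)
    print([(np.polyval(k,y1).round(1),y0,y1) for k,y0,y1 in ls])
# each divider: front end / rear end on plane z=20
for k,y0,y1 in L[1]:
    print(plane(W,(np.polyval(k,y1),y1),20).round(1),plane(W,(np.polyval(k,y0),y0),20).round(1))
for (k,y0,y1),(k2,_,y2) in zip(*L): print('tri front end',tri(A,(np.polyval(k,y1),y1),W,(np.polyval(k2,y2),y2))[0].round(1))
E
```

```text
time: 7.88
tool_pos: [479.4, 140.0, 430.2]
tcp_rot: [3.141, 0.002, 0.022]
[(np.float64(180.6), np.int64(0), np.int64(138)), (np.float64(237.1), np.int64(0), np.int64(142)), (np.float64(292.8), np.int64(0), np.int64(145)), (np.float64(348.2), np.int64(0), np.int64(149)), (np.float64(403.6), np.int64(0), np.int64(152)), (np.float64(458.8), np.int64(0), np.int64(156))]
[(np.float64(184.3), np.int64(10), np.int64(205)), (np.float64(237.7), np.int64(10), np.int64(205)), (np.float64(290.8), np.int64(11), np.int64(204)), (np.float64(343.7), np.int64(11), np.int64(204)), (np.float64(397.0), np.int64(10), np.int64(204)), (np.float64(450.1), np.int64(10), np.int64(205))]
[470.5 261.3  20. ] [634.9 264.1  20. ]
[471.6 211.5  20. ] [635.9 214.9  20. ]
[473.6 161.9  20. ] [636.2 165.5  20. ]
[474.6 112.5  20. ] [637.2 116.   20. ]
[475.6  62.8  20. ] [639.   66.5  20. ]
[475.7  13.1  20. ] [640.1  16.7  20. ]
tri front end [470.6 261.3  20.4]
tri front end [471.1 211.8  17.9]
tri front end [472.5 162.2  14.4]
tri front end [472.9 111.8  11.5]
tri front end [474.6  61.7  14.9]
tri front end [475.5  12.7  18.9]
```

View pics/w4.png

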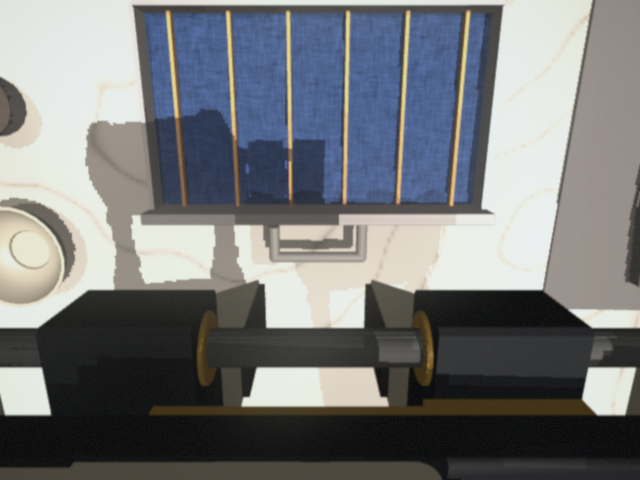

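The drawer interior spans rows 10–205, with dividers at columns 184–450. On plane z=20 that gives a pitch of about 50 mm, a length of 164 mm and a yaw of 0.020, so it fits. Slot centres come out at x≈553–558 and y≈238, 188.5, 139, 89.5, 39.8. Next is the mat, from two wrist places.

To row units: 300 mm / 1000 = 0.3, 240 mm / 1000 = 0.24.

```bash
echo '{"finger_gap": [40,40,40,40,40],"sx": [-0.005,-0.01,-0.02,-0.025,-0.03],"sy": [0.06,0.12,0.18,0.24,0.3],"sz": [0,0,0,0,0],"rz": [0,0,0,0,0]}' | python3 shift.py|head -2
echo '{"finger_gap": [40,40,40,40],"sx": [-0.01,-0.02,-0.02,-0.02],"sy": [0.05,0.09,0.09,0.09],"sz": [0,0,0,0],"rz": [0,0,0,0]}' | python3 shift.py|head -2
python3 -c "
from u import *
W=camrig.capture('wrist');np.savez('m1.npz',**W)
cv2.imwrite('pics/m1.png',W['color'][:,:,::-1])"
echo '{"finger_gap": [40,40,40,40],"sx": [0.05,0.08,0.08,0.08],"sy": [-0.02,-0.03,-0.03,-0.03],"sz": [0,0,0,0],"rz": [0,0,0,0]}' | python3 shift.py|head -2
cat >> u.py <<'E'
def handles(c,amin=150):
    m=brown(c['color']); m[285:]=0
    return [(a,ce,r,p) for a,ce,r,p in blobs(cv2.morphologyEx(m.astype(np.uint8),cv2.MORPH_OPEN,np.ones((3,3))),amin)]
E
python3 - <<'E'
from u import *
W=camrig.capture('wrist');np.savez('m2.npz',**W);A=dict(np.load('m1.npz'))
for c in(A,W):
    print(-c['R'].T@c['t'])
    for a,ce,r,p in handles(c): print(a,ce.round(1),[np.round(x,1) for x in r],plane(c,ce,19).round(1))
E
```

```text
time: 8.55
tool_pos: [454.9, -161.8, 431.1]
time: 9.05
tool_pos: [437.5, -250.2, 430.7]
time: 9.6
tool_pos: [516.9, -218.4, 430.7]
[ 508.20260621 -248.79722211  409.9389852 ]
968 [287.   25.2] [array([287. ,  25.4]), array([18.9, 52.6]), np.float64(5.5)] [ 584.5 -224.1   19. ]
1412 [405.8  36.9] [array([405.8,  37.4]), array([19. , 76.7]), np.float64(5.4)] [ 577.4 -324.6   19. ]
1537 [342.1 179.7] [array([342., 177.]), array([100.5,  16.5]), np.float64(87.6)] [ 455.6 -275.2   19. ]
1405 [425.  185.8] [array([424.8, 186.1]), array([16.8, 85.7]), np.float64(18.0)] [ 451.5 -352.1   19. ]
[ 587.59952438 -216.94644366  409.81804043]
1575 [325.   98.2] [array([324.8,  98.7]), array([17.3, 92.9]), np.float64(7.7)] [ 606.  -225.8   19. ]
1581 [435.6 121.3] [array([435.4, 121.5]), array([17.7, 91.7]), np.float64(7.5)] [ 588.5 -324.8   19. ]
1014 [370.6 249.6] [array([371. , 248.5]), array([69., 16.]), np.float64(90.0)] [ 467.9 -273.7   19. ]
1008 [451.9 257.4] [array([451.4, 257.7]), array([18.5, 60.1]), np.float64(20.0)] [ 461.7 -353.    19. ]
```

View pics/m1.png

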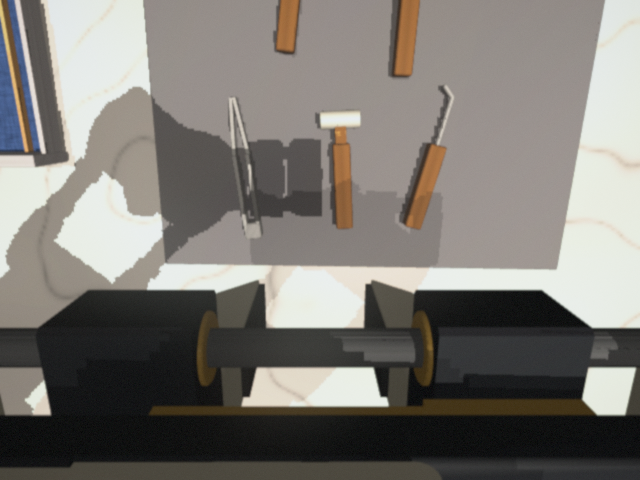

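Mat from the wrist: mallet handle at (342,180), probe (425,186), tweezers from tip (232,99) to back block (254,230), and spatula and brush cut off at the top edge. I'll compute grip points and check heights.

```bash
cat >> u.py <<'E'
def grips(c,z=19):
    "grip points of the wooden handles (50 mm ahead of the back end) as the camera sees them"
    out=[]
    for a,ce,r,p in handles(c):
        q=np.float32([plane(c,uv,z)[:2] for uv in p[::2]])
        (cx,cy),(w,h),_=r2=cv2.minAreaRect(q); b=cv2.boxPoints(r2)
        e=sorted([(b[i]+b[(i+1)%4])/2 for i in range(4)],key=lambda v:v[0])
        back,front=e[0],e[-1]; d=(front-back)/np.linalg.norm(front-back)
        out.append((back,back+50*d,np.arctan2(d[1],d[0]),np.linalg.norm(front-back),min(w,h),p[:,1].min()))
    return out
E
python3 - <<'E'
from u import *
A=dict(np.load('m1.npz'));W=dict(np.load('m2.npz'))
for c in(A,W):
    for g in grips(c): print('back',g[0].round(1),'grip',g[1].round(1),'yaw',round(float(g[2]),3),'len/wid',np.round(g[3:5],1),'row0',g[5])
# tall check: back end of spatula (285,51),(402,75) in m1
E=[]
for c in(A,W):
    e=[]
    for a,ce,r,p in handles(c):
        b=cv2.boxPoints(r);i=np.argsort(-b[:,1])[:2];e.append(b[i].mean(0))
    E.append(e)
for i in(0,1): print('height',tri(A,E[0][i],W,E[1][i])[0].round(1))
t0,t1=plane(A,(232,99),12),plane(A,(253.5,237),19);d=(t0-t1)[:2];print('tweezers',t0,t1,np.hypot(*d),np.arctan2(d[1],d[0]),t1[:2]+50*d/np.hypot(*d))
E
```

```text
back [ 564.2 -221.8] grip [ 613.9 -227.3] yaw -0.11 len/wid [40.4 15.7] row0 0
back [ 546.9 -323.5] grip [ 596.9 -325.2] yaw -0.034 len/wid [59.  15.9] row0 0
back [ 410.4 -278.7] grip [ 460.2 -274.9] yaw 0.077 len/wid [92.7 15.2] row0 127
back [ 412.2 -343. ] grip [ 461.  -354.2] yaw -0.225 len/wid [78.1 15.7] row0 144
back [ 565.9 -221.5] grip [ 615.6 -226.8] yaw -0.107 len/wid [77.6 15. ] row0 52
back [ 548.2 -323.4] grip [ 598.1 -325. ] yaw -0.033 len/wid [78.  15.6] row0 76
back [ 433.6 -276.5] grip [ 483.5 -273.9] yaw 0.052 len/wid [69.8 14.8] row0 214
back [ 432.5 -346.4] grip [ 481.3 -356.9] yaw -0.211 len/wid [59.1 18.3] row0 228
height [ 565.4 -221.3    9.1]
height [ 547.4 -325.2   11.2]
tweezers [ 524.84127228 -174.61576619   12.        ] [ 399.16934591 -192.35773228   19.        ] 126.91812494660384 0.14024997685567311 [ 448.67840004 -185.36820021]
```

Measured back-end heights (9–11 mm, midway between the 3 mm underside and the 19 mm top) and lengths (78 mm) fit. The spatula is nearest, so it goes first.

```bash
python3 -c "
from u import *
to(615,-227,187,-0.108)"
```

```text
shift [ 98.3  10.2 243.7] turn 0.129 | now [ 516.7 -218.8  430.8] 0.021 t 9.65 w 39.8
```

To row units: 228 mm / 1000 = 0.228, 195 mm / 1000 = 0.195, 0.13 rad / 2 = 0.065.

```bash
echo '{"finger_gap": [40,40,40,40,40],"sx": [0.045,0.098,0.098,0.098,0.098],"sy": [0.005,0.01,0.01,0.01,0.01],"sz": [0.04,0.08,0.14,0.195,0.228],"rz": [0.03,0.065,0.065,0.065,0.065]}' | python3 shift.py|head -3
echo '{"finger_gap": [40,40,6,6,6],"sx": [0,0,0,0,0],"sy": [0,0,0,0,0],"sz": [0.0155,0.0155,0.0155,0.0155,0.0155],"rz": [0,0,0,0,0]}' | python3 shift.py
echo '{"finger_gap": [6,6,6,6,6],"sx": [0,0,0,0,0],"sy": [0,0,0,0,0],"sz": [0,0,-0.04,-0.09,-0.09],"rz": [0,0,0,0,0]}' | python3 shift.py
python3 -c "
from u import *
to(557.6-15,39.5,290,0.02)"
```

```text
time: 10.28
tool_pos: [613.9, -227.5, 199.7]
tcp_rot: [-3.14, 0.004, -0.111]
time: 10.9
tool_pos: [615.7, -227.5, 188.4]
tcp_rot: [3.141, -0.002, -0.11]
contact_force: [-0.0, -0.5, 3.7]
grip_width: 15.4
finger_force: 30.0
time: 11.52
tool_pos: [616.4, -227.8, 281.9]
tcp_rot: [3.138, -0.008, -0.11]
contact_force: [0.4, -1.0, -1.9]
grip_width: 15.6
finger_force: 30.0
shift [-102.7 -257.6   -9.8] turn -0.13 | now [ 616.4 -227.8  281.9] -0.11 t 11.53 w 15.6
```

To row units: -257.6 mm / 1000 = -0.2576, -215 mm / 1000 = -0.215, -0.13 rad / 2 = -0.065.

```bash
echo '{"finger_gap": [6,6,6,6,6],"sx": [-0.022,-0.044,-0.066,-0.086,-0.1027],"sy": [-0.055,-0.11,-0.165,-0.215,-0.2576],"sz": [-0.01,-0.01,-0.01,-0.01,-0.01],"rz": [0,0,0,0,-0.065]}' | python3 shift.py|sed -n 2p
echo '{"finger_gap": [6,6],"sx": [0,0],"sy": [0,0],"sz": [0,0],"rz": [0,0]}' | python3 shift.py
python3 -c "
from u import *
to(557.6-15,39.5,200,0.02)
W=camrig.capture('wrist');cv2.imwrite('pics/p1.png',W['color'][:,:,::-1])
for X in [(542.6,39.5,30),(620,41,30)]: print(proj(W,X))"
```

```text
tool_pos: [540.4, 41.8, 286.1]
time: 12.4
tool_pos: [541.7, 39.6, 286.5]
tcp_rot: [3.141, 0.001, 0.019]
contact_force: [-0.2, 0.3, -1.0]
grip_width: 15.7
finger_force: 30.0
shift [ 1.   0.1 86.5] turn -0.001 | now [541.7  39.6 286.5] 0.019 t 12.4 w 15.7
[314.51898014 244.540592  ]
[314.37791954 104.76002068]
```

View pics/p1.png

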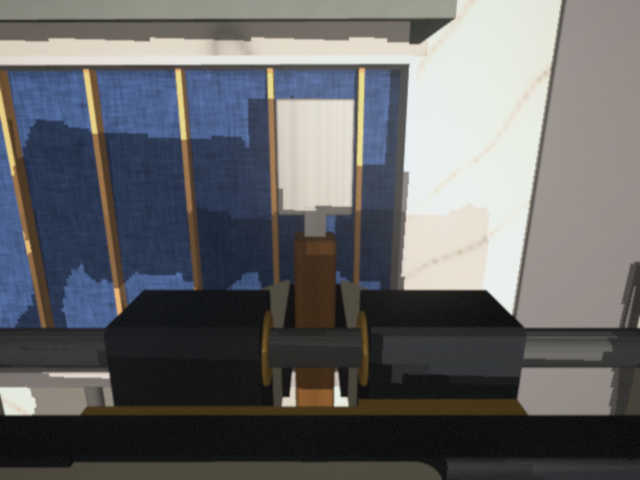

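The spatula is held straight at column 315 and centred over compartment 5 (dividers at columns 270 and 360). I'm lowering and releasing it.

To row units: 86.5 mm / 1000 = 0.0865, 84 mm / 1000 = 0.084.

```bash
echo '{"finger_gap": [6,6,6,6,6],"sx": [0.0005,0.0005,0.0005,0.0005,0.0005],"sy": [0,0,0,0,0],"sz": [0.04,0.07,0.084,0.0865,0.0865],"rz": [0,0,0,0,0]}' | python3 shift.py
echo '{"finger_gap": [25,25,25,25,25],"sx": [0,0,0,0,0],"sy": [0,0,0,0,0],"sz": [0,0,0,-0.05,-0.11],"rz": [0,0,0,0,0]}' | python3 shift.py
python3 - <<'E'
from u import *
W=camrig.capture('wrist')
for g in grips(W,28): print('back',g[0].round(1),'grip',g[1].round(1),'yaw',round(float(g[2]),3),'len/wid',np.round(g[3:5],1),g[5])
to(598,-325,310,-0.033)
E
```

```text
time: 13.08
tool_pos: [542.7, 39.6, 201.4]
tcp_rot: [3.141, -0.001, 0.019]
contact_force: [0.0, 0.5, -1.1]
grip_width: 15.2
finger_force: 30.0
time: 13.7
tool_pos: [541.8, 40.0, 311.1]
tcp_rot: [-3.141, 0.003, 0.02]
contact_force: [1.9, 0.1, -0.9]
grip_width: 25.3
finger_force: 0.0
back [574.  111.2] grip [624.  112.9] yaw 0.035 len/wid [25.4  3.1] 139
back [506.9  38.8] grip [556.9  39.4] yaw 0.012 len/wid [64.1 14.9] 188
back [545.7 158.1] grip [595.7 158.7] yaw 0.011 len/wid [19.3  4.7] 194
back [519.2 205.4] grip [569.2 206. ] yaw 0.011 len/wid [32.1  6. ] 214
shift [ 46.8 366.   11. ] turn 0.053 | now [543.7  40.  320.1] 0.02 t 13.75 w 24.7
```

Units first: shifts go in shares of 1000 mm and turns go in shares of 2 rad. So 300 mm / 1000 = 0.3, 240 mm / 1000 = 0.24.

```bash
echo '{"finger_gap": [40,40,40,40,40],"sx": [-0.004,-0.008,-0.012,-0.016,-0.02],"sy": [0.06,0.12,0.18,0.24,0.3],"sz": [-0.03,-0.06,-0.08,-0.08,-0.08],"rz": [0,0,0,0,0]}' | python3 shift.py|sed -n 2p
echo '{"finger_gap": [40,40,40,40],"sx": [-0.001,-0.001,-0.001,-0.001],"sy": [0.05,0.062,0.062,0.062],"sz": [0,0,0,0],"rz": [0.025,0.025,0.025,0.025]}' | python3 shift.py|sed -n 2p
cat >> u.py <<'E'
def look():
    W=camrig.capture('wrist'); np.savez('last.npz',**W)
    for g in grips(W): print('back',g[0].round(1),'grip',g[1].round(1),'yaw',round(float(g[2]),3),'len/wid',np.round(g[3:5],1),g[5])
    return W
E
python3 -c "
from u import *
look();to(598,-325,187,-0.033)"
```

```text
tool_pos: [528.0, -257.2, 391.5]
tool_pos: [528.8, -316.0, 390.8]
back [ 548.9 -323.9] grip [ 598.9 -325.8] yaw -0.038 len/wid [76.8 14.8] 85
back [ 459.8 -275.8] grip [ 509.7 -272.2] yaw 0.073 len/wid [44.2 15.9] 237
back [ 456.9 -353.3] grip [ 505.6 -364.5] yaw -0.226 len/wid [33.7 16. ] 249
shift [ 69.3   7.2 203.9] turn 0.005 | now [ 528.9 -315.9  390.9] -0.028 t 14.93 w 40.2
```

To row units: 203 mm / 1000 = 0.203, 69.5 mm / 1000 = 0.0695.

```bash
echo '{"finger_gap": [40,40,40,40,40],"sx": [0.04,0.0695,0.0695,0.0695,0.0695],"sy": [0.004,0.008,0.008,0.008,0.008],"sz": [0.045,0.1,0.15,0.19,0.203],"rz": [0,0,0,0,0]}' | python3 shift.py|sed -n 2p
echo '{"finger_gap": [40,40,6,6,6],"sx": [0,0,0,0,0],"sy": [0,0,0,0,0],"sz": [0.001,0.001,0.001,0.001,0.001],"rz": [0,0,0,0,0]}' | python3 shift.py
echo '{"finger_gap": [6,6,6,6,6],"sx": [0,0,0,0,0],"sy": [0,0,0,0,0],"sz": [0,0,-0.04,-0.095,-0.105],"rz": [0,0,0,0,0]}' | python3 shift.py
python3 -c "
from u import *
to(554.3-15,188.2,290,0.02)"
```

```text
tool_pos: [597.6, -325.7, 185.1]
time: 16.18
tool_pos: [597.8, -327.6, 187.3]
tcp_rot: [3.141, -0.001, -0.03]
contact_force: [-1.0, 0.6, 2.3]
grip_width: 15.9
finger_force: 30.0
time: 16.8
tool_pos: [598.5, -328.1, 296.0]
tcp_rot: [3.137, -0.006, -0.03]
contact_force: [0.8, -0.5, -1.4]
grip_width: 15.8
finger_force: 30.0
shift [ -74.8 -514.3    3.3] turn -0.05 | now [ 598.5 -328.1  296. ] -0.03 t 16.8 w 15.8
```

To row units: -290 mm / 1000 = -0.29, -232 mm / 1000 = -0.232.

```bash
echo '{"finger_gap": [6,6,6,6,6],"sx": [-0.009,-0.018,-0.027,-0.036,-0.045],"sy": [-0.058,-0.116,-0.174,-0.232,-0.29],"sz": [0,0,0,0,0],"rz": [0,0,0,0,0]}' | python3 shift.py|sed -n 2p
echo '{"finger_gap": [6,6,6,6,6],"sx": [-0.008,-0.016,-0.025,-0.03,-0.03],"sy": [-0.058,-0.116,-0.174,-0.224,-0.224],"sz": [0,0,0,0,0],"rz": [0,0,-0.025,-0.025,-0.025]}' | python3 shift.py
python3 -c "
from u import *
W=look();cv2.imwrite('pics/p2.png',W['color'][:,:,::-1]);to(554.3-15,188.2,200,0.02)"
```

```text
tool_pos: [560.8, -34.5, 290.5]
time: 18.05
tool_pos: [537.3, 191.6, 290.4]
tcp_rot: [-3.142, 0.002, 0.025]
contact_force: [0.3, -0.8, -0.4]
grip_width: 15.7
finger_force: 30.0
back [569.8 263.6] grip [619.8 265.2] yaw 0.032 len/wid [16.9  3.6] 154
back [554.1 213.4] grip [604.  216.1] yaw 0.054 len/wid [24.   2.6] 171
back [511.   38.3] grip [561.   39.1] yaw 0.015 len/wid [60.  22.8] 190
back [507.3 190.8] grip [557.3 191.4] yaw 0.011 len/wid [30.4 24.8] 238
shift [ 1.8  1.6 90.4] turn 0.003 | now [537.6 189.8 290.4] 0.023 t 18.1 w 15.7
```

View pics/p2.png

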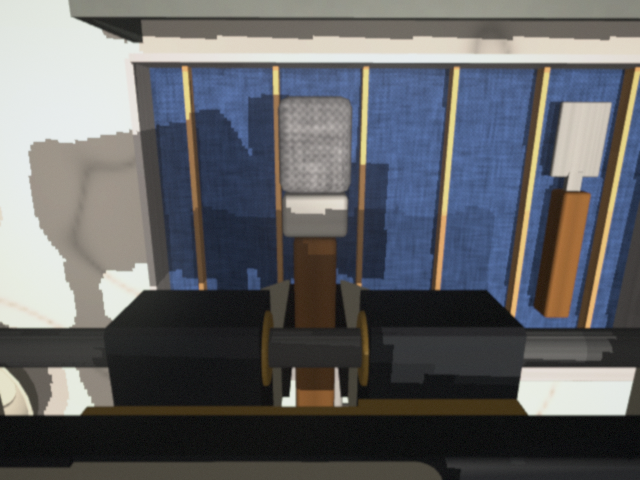

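The brush is centred over compartment 2 (column 315 between dividers at 277 and 362), and the spatula lies flat in compartment 5. I'm lowering the brush.

To row units: 90 mm / 1000 = 0.09, 87 mm / 1000 = 0.087.

```bash
echo '{"finger_gap": [6,6,6,6,6],"sx": [0.0018,0.0018,0.0018,0.0018,0.0018],"sy": [0.0012,0.0012,0.0012,0.0012,0.0012],"sz": [0.04,0.07,0.087,0.09,0.09],"rz": [0,0,0,0,0]}' | python3 shift.py
echo '{"finger_gap": [25,25,25,25,25],"sx": [0,0,0,0,0],"sy": [0,0,0,0,0],"sz": [0,0,0,-0.05,-0.11],"rz": [0,0,0,0,0]}' | python3 shift.py|sed -n 2p
python3 -c "
from u import *
look();to(390,-275,370,0.05)"
```

```text
time: 18.73
tool_pos: [540.6, 187.0, 202.3]
tcp_rot: [-3.142, -0.001, 0.019]
contact_force: [0.2, 0.7, -0.4]
grip_width: 15.8
finger_force: 30.0
tool_pos: [539.8, 187.3, 312.0]
back [568.  263.4] grip [617.9 265.9] yaw 0.05 len/wid [21.5  3.6] 151
back [501. 186.] grip [551.  187.1] yaw 0.023 len/wid [67.1 15. ] 187
back [503.8  38.1] grip [553.8  39. ] yaw 0.017 len/wid [66.5 21.5] 188
shift [-160.3  459.5  -51.5] turn -0.03 | now [541.6 187.8 321.4] 0.02 t 19.4 w 25.2
```

To row units: 285 mm / 1000 = 0.285, 228 mm / 1000 = 0.228.

```bash
echo '{"finger_gap": [40,40,40,40,40],"sx": [-0.018,-0.036,-0.054,-0.072,-0.09],"sy": [0.057,0.114,0.171,0.228,0.285],"sz": [-0.03,-0.06,-0.06,-0.06,-0.06],"rz": [0,0,0,0,0]}' | python3 shift.py|sed -n 2p
echo '{"finger_gap": [40,40,40,40,40],"sx": [-0.02,-0.04,-0.06,-0.06,-0.06],"sy": [0.057,0.114,0.174,0.174,0.174],"sz": [0,0,0,0,0],"rz": [0,-0.015,-0.015,-0.015,-0.015]}' | python3 shift.py|sed -n 2p
python3 -c "
from u import *
W=look();cv2.imwrite('pics/m3.png',W['color'][:,:,::-1]);to(460,-275,187,0.07)"
```

```text
tool_pos: [454.9, -101.0, 372.1]
tool_pos: [399.2, -274.3, 371.6]
back [ 410.8 -279.5] grip [ 460.6 -275. ] yaw 0.09 len/wid [92.1 15.3] 74
back [ 411.8 -343.1] grip [ 460.6 -354.3] yaw -0.225 len/wid [78.1 15.8] 99
shift [ 60.4   4.5 184.6] turn -0.02 | now [ 399.5 -273.6  371.6] 0.05 t 20.7 w 39.6
```

View pics/m3.png

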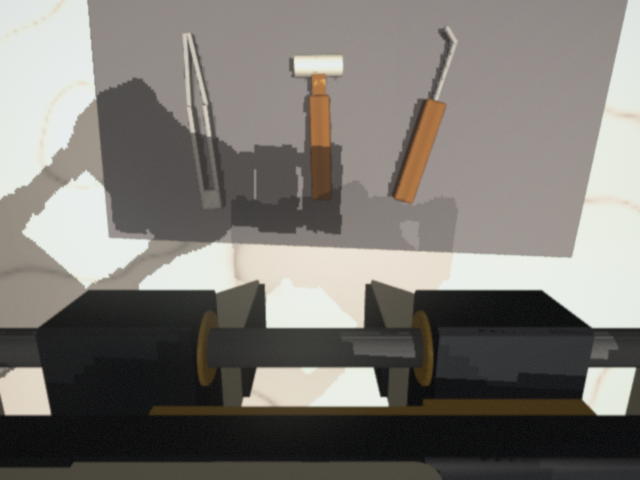

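The mallet stands almost along the tool at column 320 (handle rows 96–200). Probe is at (420,150), tweezers from (188,35) to (211,208), none disturbed. I'm gripping the mallet.

To row units: 184.5 mm / 1000 = 0.1845, 175 mm / 1000 = 0.175, -0.02 rad / 2 = -0.01.

```bash
echo '{"finger_gap": [40,40,40,40,40],"sx": [0.03,0.06,0.06,0.06,0.06],"sy": [0.002,0.0045,0.0045,0.0045,0.0045],"sz": [0.045,0.09,0.14,0.175,0.1845],"rz": [0,-0.01,-0.01,-0.01,-0.01]}' | python3 shift.py|sed -n 2p
echo '{"finger_gap": [40,6,6,6,6],"sx": [0,0,0,0,0],"sy": [0,0,0,0,0],"sz": [0,0,0,0,0],"rz": [0,0,0,0,0]}' | python3 shift.py
echo '{"finger_gap": [6,6,6,6,6],"sx": [0,0,0,0,0],"sy": [0,0,0,0,0],"sz": [0,-0.04,-0.095,-0.12,-0.12],"rz": [0,0,0,0,0]}' | python3 shift.py
python3 -c "
from u import *
to(553.2-15,237.8,310,0.02)"
```

```text
tool_pos: [459.6, -273.9, 185.4]
time: 21.95
tool_pos: [459.6, -276.3, 188.1]
tcp_rot: [3.141, -0.001, 0.07]
contact_force: [-1.0, 1.3, 6.4]
grip_width: 15.7
finger_force: 30.0
time: 22.58
tool_pos: [459.7, -276.4, 309.1]
tcp_rot: [3.138, -0.003, 0.07]
contact_force: [-0.6, 0.3, -0.6]
grip_width: 15.7
finger_force: 30.0
shift [ 114.2 -507.4   -2.2] turn 0.05 | now [ 459.7 -276.4  309.1] 0.07 t 22.57 w 15.7
```

To row units: -285 mm / 1000 = -0.285, -228 mm / 1000 = -0.228.

```bash
echo '{"finger_gap": [6,6,6,6,6],"sx": [0.013,0.026,0.039,0.052,0.065],"sy": [-0.057,-0.114,-0.171,-0.228,-0.285],"sz": [0,0,0,0,0],"rz": [0,0,0,0,0]}' | python3 shift.py|sed -n 2p
echo '{"finger_gap": [6,6,6,6,6],"sx": [0.012,0.024,0.037,0.049,0.049],"sy": [-0.057,-0.114,-0.171,-0.222,-0.222],"sz": [0,0,0,0,0],"rz": [0,0,0.025,0.025,0.025]}' | python3 shift.py|tail -2
python3 -c "
from u import *
W=look();to(553.2-15,237.8,200,0.02);cv2.imwrite('pics/p3.png',W['color'][:,:,::-1])"
```

```text
tool_pos: [504.0, 14.6, 305.5]
grip_width: 15.3
finger_force: 30.0
back [502.6 185.8] grip [552.6 186.7] yaw 0.016 len/wid [66.  17.2] 186
back [506.1  37.4] grip [556.1  38.5] yaw 0.023 len/wid [64.1 23.9] 189
back [501.2 239.8] grip [551.2 240.3] yaw 0.011 len/wid [57.9 26.2] 199
shift [  1.4   1.  104.9] turn 0.003 | now [537.1 238.9 304.9] 0.023 t 23.88 w 15.5
```

View pics/p3.png

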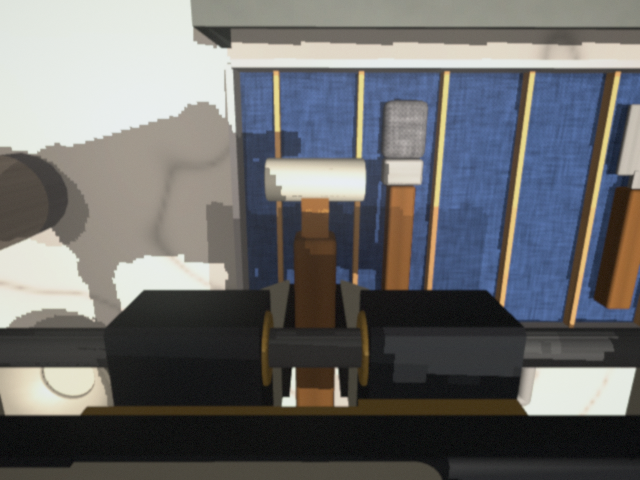

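The mallet is over compartment 1 (column 315, dividers at 279 and 357), and the brush is flat in compartment 2. I'm lowering the mallet.

To row units: 104 mm / 1000 = 0.104, 100 mm / 1000 = 0.1.

```bash
echo '{"finger_gap": [6,6,6,6,6],"sx": [0.001,0.001,0.001,0.001,0.001],"sy": [0,0,0,0,0],"sz": [0.045,0.085,0.1,0.104,0.104],"rz": [0,0,0,0,0]}' | python3 shift.py
echo '{"finger_gap": [25,25,25,25,25],"sx": [0,0,0,0,0],"sy": [0,0,0,0,0],"sz": [0,0,0,-0.05,-0.11],"rz": [0,0,0,0,0]}' | python3 shift.py|sed -n 2p
python3 - <<'E'
from u import *
look();to(400,-300,370,-0.05)
c=dict(np.load('m1.npz'))
E
```

```text
time: 24.5
tool_pos: [539.3, 237.4, 204.1]
tcp_rot: [-3.141, -0.002, 0.019]
contact_force: [-0.1, 0.6, -0.3]
grip_width: 15.1
finger_force: 30.0
tool_pos: [538.5, 237.6, 313.4]
back [499.  236.7] grip [549.  237.3] yaw 0.012 len/wid [83.5 15.5] 162
back [500.  185.8] grip [550.  186.6] yaw 0.015 len/wid [68.2 16.7] 186
back [502.8  38.1] grip [552.8  38.9] yaw 0.017 len/wid [66.9 24.4] 188
shift [-150.4  535.2  -50.4] turn 0.07 | now [540.2 238.2 323.1] 0.02 t 25.18 w 25.4
```

To row units: 290 mm / 1000 = 0.29, 232 mm / 1000 = 0.232.

```bash
echo '{"finger_gap": [40,40,40,40,40],"sx": [-0.016,-0.032,-0.048,-0.064,-0.08],"sy": [0.058,0.116,0.174,0.232,0.29],"sz": [-0.03,-0.05,-0.05,-0.05,-0.05],"rz": [0,0,0,0,0]}' | python3 shift.py|sed -n 2p
echo '{"finger_gap": [40,40,40,40,40],"sx": [-0.016,-0.032,-0.048,-0.066,-0.07],"sy": [0.058,0.116,0.174,0.23,0.245],"sz": [0,0,0,0,0],"rz": [0,0.015,0.035,0.035,0.035]}' | python3 shift.py|sed -n 2p
echo '{"finger_gap": [40,40,40],"sx": [0,0,0],"sy": [0,0,0],"sz": [0,0,0],"rz": [0.05,0.085,0.085]}' | python3 shift.py|sed -n 2p
python3 - <<'E'
from u import *
W=look();to(461,-354,187,-0.225)
c=dict(np.load('m1.npz'))
print('was tweezers tip/back now at',[proj(W,plane(c,p,12)) for p in((232,99),(253.5,237))])
cv2.imwrite('pics/m4.png',W['color'][:,:,::-1])
E
```

```text
tool_pos: [463.7, -55.5, 363.6]
tool_pos: [398.3, -303.0, 363.2]
tool_pos: [399.7, -299.5, 363.2]
back [ 411.7 -343.6] grip [ 460.4 -354.8] yaw -0.227 len/wid [77.9 15.5] 79
shift [ 71.6  39.9 176.2] turn 0.007 | now [ 399.7 -299.6  363.2] -0.218 t 26.85 w 40.0
was tweezers tip/back now at [array([111.37787071,  86.045409  ]), array([184.81945654, 243.67826186])]
```

To row units: 176 mm / 1000 = 0.176, 168 mm / 1000 = 0.168, 0.007 rad / 2 = 0.0035.

```bash
echo '{"finger_gap": [40,40,40,40,40],"sx": [0.036,0.071,0.071,0.071,0.071],"sy": [0.02,0.04,0.04,0.04,0.04],"sz": [0.045,0.09,0.14,0.168,0.176],"rz": [0,0.0035,0.0035,0.0035,0.0035]}' | python3 shift.py|sed -n 2p
echo '{"finger_gap": [40,6,6,6,6],"sx": [0,0,0,0,0],"sy": [0,0,0,0,0],"sz": [0,0,0,0,0],"rz": [0,0,0,0,0]}' | python3 shift.py
echo '{"finger_gap": [6,6,6,6,6],"sx": [0,0,0,0,0],"sy": [0,0,0,0,0],"sz": [0,-0.04,-0.095,-0.12,-0.12],"rz": [0,0,0,-0.05,-0.12]}' | python3 shift.py
python3 -c "
from u import *
to(555.4-15,138.7,310,0.02)"
```

```text
tool_pos: [459.8, -353.9, 185.3]
time: 28.1
tool_pos: [460.1, -354.9, 188.1]
tcp_rot: [3.141, -0.001, -0.227]
contact_force: [-0.2, 1.0, 6.7]
grip_width: 15.5
finger_force: 30.0
time: 28.72
tool_pos: [460.3, -355.1, 309.9]
tcp_rot: [3.138, -0.004, 0.017]
contact_force: [-0.7, 0.1, -0.4]
grip_width: 15.5
finger_force: 30.0
shift [  88.5 -492.3   -1.6] turn -0.003 | now [ 460.3 -355.1  309.9] 0.017 t 28.73 w 15.5
```

To row units: -285 mm / 1000 = -0.285, -228 mm / 1000 = -0.228.

```bash
echo '{"finger_gap": [6,6,6,6,6],"sx": [0.01,0.02,0.03,0.04,0.05],"sy": [-0.057,-0.114,-0.171,-0.228,-0.285],"sz": [0,0,0,0,0],"rz": [0,0,0,0,0]}' | python3 shift.py|sed -n 2p
echo '{"finger_gap": [6,6,6,6,6],"sx": [0.01,0.02,0.03,0.0385,0.0385],"sy": [-0.057,-0.114,-0.171,-0.207,-0.207],"sz": [0,0,0,0,0],"rz": [0,0,0,0,0]}' | python3 shift.py|tail -2
python3 -c "
from u import *
W=look();to(555.4-15,138.7,200,0.02);cv2.imwrite('pics/p4.png',W['color'][:,:,::-1])"
```

```text
tool_pos: [506.3, -67.3, 307.2]
grip_width: 15.6
finger_force: 30.0
back [504.6 237.1] grip [554.6 238.5] yaw 0.027 len/wid [77.9 18.7] 168
back [505.4 186.6] grip [555.4 187.6] yaw 0.019 len/wid [63.3 16.9] 191
back [507.8  38.4] grip [557.8  39.2] yaw 0.016 len/wid [61.9 19.3] 193
back [506.  140.1] grip [556.  140.3] yaw 0.003 len/wid [36.5 26.5] 232
shift [ -1.5   0.5 106.8] turn -0.005 | now [541.9 139.2 306.8] 0.015 t 30.02 w 15.9
```

View pics/p4.png

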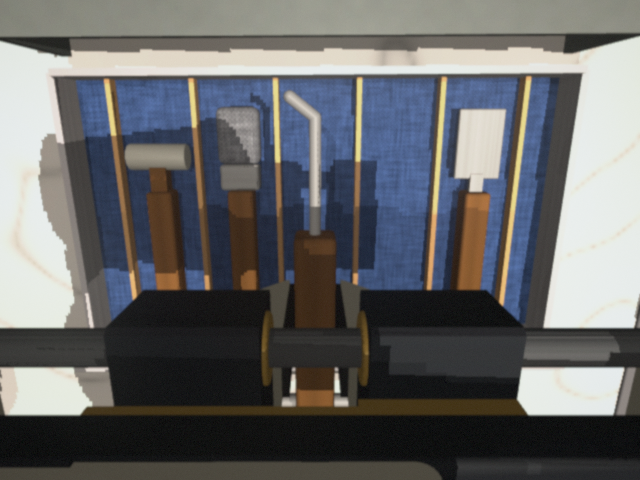

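The probe is over compartment 3 (column 315, dividers at 279 and 357), and mallet, brush and spatula lie in place. I'll lower it and then go to the tweezers.

To row units: 106 mm / 1000 = 0.106, 102 mm / 1000 = 0.102.

```bash
echo '{"finger_gap": [6,6,6,6,6],"sx": [-0.001,-0.001,-0.001,-0.001,-0.001],"sy": [0,0,0,0,0],"sz": [0.045,0.085,0.102,0.106,0.106],"rz": [0,0,0,0,0]}' | python3 shift.py|sed -n '2p;6p'
echo '{"finger_gap": [25,25,25,25,25],"sx": [0,0,0,0,0],"sy": [0,0,0,0,0],"sz": [0,0,0,-0.05,-0.11],"rz": [0,0,0,0,0]}' | python3 shift.py|sed -n 2p
echo '{"finger_gap": [40,40,40,40,40],"sx": [-0.026,-0.052,-0.078,-0.104,-0.13],"sy": [0.055,0.11,0.165,0.22,0.275],"sz": [-0.03,-0.05,-0.05,-0.05,-0.05],"rz": [0,0,0,0,0]}' | python3 shift.py|sed -n 2p
echo '{"finger_gap": [40,40,40,40,40],"sx": [-0.01,-0.02,-0.02,-0.02,-0.02],"sy": [0.04,0.058,0.058,0.058,0.058],"sz": [0,0,0,0,0],"rz": [-0.02,-0.04,-0.06,-0.06,-0.06]}' | python3 shift.py|sed -n 2p
python3 - <<'E'
from u import *
W=look();to(449,-185,187,0.14)
c=dict(np.load('m1.npz'))
print('old tweezers tip/back in this view',[proj(W,plane(c,p,12)).round() for p in((232,99),(253.5,237))])
cv2.imwrite('pics/m5.png',W['color'][:,:,::-1])
E
```

```text
tool_pos: [541.7, 138.0, 202.2]
finger_force: 30.0
tool_pos: [540.8, 138.3, 311.5]
tool_pos: [414.2, -138.4, 361.7]
tool_pos: [396.1, -194.9, 361.3]
back [491.7  33.1] grip [541.7  30.4] yaw -0.055 len/wid [25.9 10.9] 0
shift [ 53.7  -2.8 174.3] turn -0.007 | now [ 396.1 -194.9  361.3] 0.133 t 32.58 w 39.9
old tweezers tip/back in this view [array([310.,  33.]), array([310., 211.])]
```

View pics/m5.png

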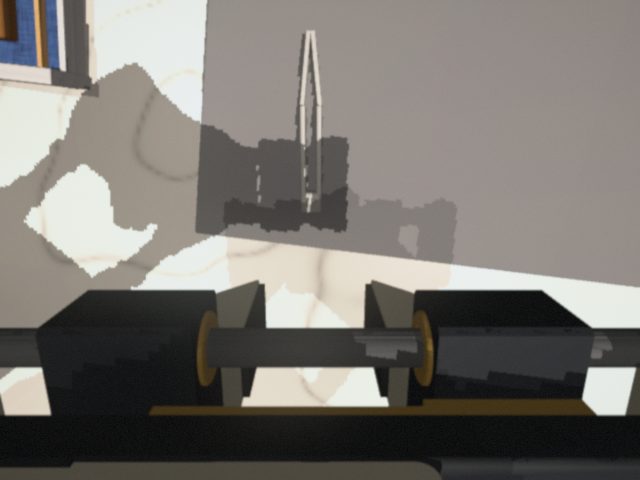

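The tweezers are unmoved, with tip at (310,31) and back at (311,213), in line with the tool. I'm gripping, with a two-view height check first.

To row units: 174 mm / 1000 = 0.174, 168 mm / 1000 = 0.168, -0.007 rad / 2 = -0.0035.

```bash
python3 -c "
from u import *
A=dict(np.load('m1.npz'));W=dict(np.load('last.npz'))
for a,b in(((232,98),(310,31)),((253.5,237),(311,213))): print(tri(A,a,W,b)[0].round(1),plane(W,b,12).round(1))"
echo '{"finger_gap": [40,40,40,40,40],"sx": [0.027,0.0535,0.0535,0.0535,0.0535],"sy": [-0.001,-0.003,-0.003,-0.003,-0.003],"sz": [0.045,0.09,0.14,0.168,0.174],"rz": [0,-0.0035,-0.0035,-0.0035,-0.0035]}' | python3 shift.py|sed -n 2p
echo '{"finger_gap": [40,6,6,6,6],"sx": [0,0,0,0,0],"sy": [0,0,0,0,0],"sz": [0,0,0,0,0],"rz": [0,0,0,0,0]}' | python3 shift.py
echo '{"finger_gap": [6,6,6,6,6],"sx": [0,0,0,0,0],"sy": [0,0,0,0,0],"sz": [0,-0.04,-0.095,-0.12,-0.12],"rz": [0,0,0,0.025,0.06]}' | python3 shift.py
python3 -c "
from u import *
to(556.6-15,89.2,310,0.02)"
```

```text
[ 525.8 -174.7   12.9] [ 526.1 -174.5   12. ]
[ 396.8 -191.8   13.5] [ 395.6 -192.2   12. ]
tool_pos: [448.4, -184.5, 185.6]
time: 33.83
tool_pos: [448.8, -185.3, 187.9]
tcp_rot: [3.141, -0.001, 0.14]
contact_force: [-1.0, 0.9, 7.3]
grip_width: 15.8
finger_force: 30.0
time: 34.45
tool_pos: [449.0, -185.3, 309.5]
tcp_rot: [3.139, -0.004, 0.018]
contact_force: [1.2, -0.1, -1.1]
grip_width: 15.6
finger_force: 30.0
shift [  97.5 -272.8   -0.8] turn -0.002 | now [ 449.  -185.3  309.5] 0.018 t 34.45 w 15.6
```

To row units: -272.8 mm / 1000 = -0.2728, -216 mm / 1000 = -0.216.

```bash
echo '{"finger_gap": [6,6,6,6,6],"sx": [0.019,0.038,0.057,0.076,0.0975],"sy": [-0.054,-0.108,-0.162,-0.216,-0.2728],"sz": [0,0,0,0,0],"rz": [0,0,0,0,0]}' | python3 shift.py|sed -n 2p
echo '{"finger_gap": [6,6],"sx": [0,0],"sy": [0,0],"sz": [0,0],"rz": [0,0]}' | python3 shift.py|tail -2
python3 -c "
from u import *
W=look();to(556.6-15,89.2,200,0.02);cv2.imwrite('pics/p5.png',W['color'][:,:,::-1])"
```

```text
tool_pos: [541.0, 91.2, 307.1]
grip_width: 15.8
finger_force: 30.0
back [572.3 163.7] grip [622.3 164.7] yaw 0.021 len/wid [18.6  3.9] 151
back [556.6 113.8] grip [606.6 113.5] yaw -0.005 len/wid [29.1  2.6] 161
back [501.3 237.3] grip [551.3 238.2] yaw 0.017 len/wid [81.4 21.7] 162
back [503.2 137.9] grip [553.2 138.4] yaw 0.011 len/wid [67.1 16.5] 185
back [502.3 186.7] grip [552.3 187.7] yaw 0.02 len/wid [66.4 19.1] 186
back [505.2  38.3] grip [555.2  39.2] yaw 0.017 len/wid [64.5 16.7] 189
back [514.  211.5] grip [564.  212.5] yaw 0.02 len/wid [18.   5.3] 241
shift [  1.3  -0.3 106.9] turn -0.001 | now [540.4  88.9 306.9] 0.019 t 35.38 w 15.3
```

View pics/p5.png

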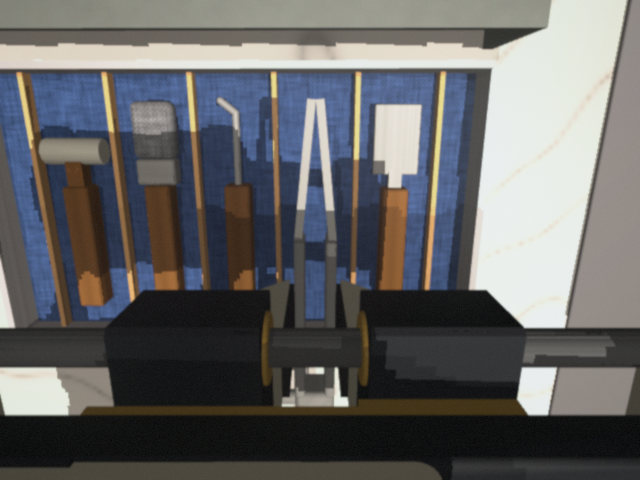

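The tweezers are centred over compartment 4 (column 315, dividers at 277 and 357), and the other four lie in place. I'm lowering them. That picture took me past the viewing budget (I miscounted, 16 instead of 14), so from here on I check only by numbers.

To row units: 106 mm / 1000 = 0.106, 102 mm / 1000 = 0.102.

```bash
echo '{"finger_gap": [6,6,6,6,6],"sx": [0.001,0.001,0.001,0.001,0.001],"sy": [0,0,0,0,0],"sz": [0.045,0.085,0.102,0.106,0.106],"rz": [0,0,0,0,0]}' | python3 shift.py|sed -n '2p;6p'
echo '{"finger_gap": [25,25,25,25,25],"sx": [0,0,0,0,0],"sy": [0,0,0,0,0],"sz": [0,0,0,-0.05,-0.11],"rz": [0,0,0,0,0]}' | python3 shift.py|sed -n 2p
echo '{"finger_gap": [25,25,25,25,25],"sx": [-0.04,-0.08,-0.11,-0.11,-0.11],"sy": [0,0,0,0,0],"sz": [-0.04,-0.08,-0.11,-0.11,-0.11],"rz": [0,0,0,0,0]}' | python3 shift.py|sed -n 2p
python3 - <<'E'
from u import *
W=look()
h=cv2.cvtColor(W['color'],cv2.COLOR_RGB2HSV)
# steel (tweezers) against the blue floor, slot 4 area
c=[proj(W,X)[0] for X in((500,65,20),(500,112,20))]
b=(h[...,0]>100)&(h[...,0]<130)&(h[...,1]>90)
for x in range(490,630,10):
    L,R=[proj(W,(x,y,20)) for y in(110,67)]
    r=int((L[1]+R[1])/2); s=~b[r,int(L[0]):int(R[0])]; k=np.flatnonzero(s)+int(L[0])
    print(x,[plane(W,(q,r),24)[1].round(1) for q in (k.min(),k.max())] if len(k) else None,end=' ')
# handle bar along column of its middle
g=cv2.cvtColor(W['color'],cv2.COLOR_RGB2GRAY)
p=proj(W,(426,138.3,36));print('\nbar',p,[ (q,int(v)) for q,v in zip(range(int(p[1])-24,int(p[1])+24,2),g[int(p[1])-24:int(p[1])+24:2,int(p[0])])])
to(426,138.3,255,1.589)
E
```

```text
tool_pos: [542.0, 88.7, 201.7]
finger_force: 30.0
tool_pos: [541.4, 89.6, 311.6]
tool_pos: [432.0, 87.4, 420.8]
back [490. 237.] grip [540.  237.9] yaw 0.018 len/wid [87.3 19. ] 22
back [491.8 186.5] grip [541.8 187.4] yaw 0.017 len/wid [79.  17.2] 32
back [491.9 137.7] grip [541.9 138.3] yaw 0.012 len/wid [79.9 16.2] 32
back [492.1  38. ] grip [542.1  38.8] yaw 0.016 len/wid [79.3 15.6] 35
490 [np.float64(110.4), np.float64(80.2)] 500 [np.float64(110.4), np.float64(79.6)] 510 [np.float64(110.4), np.float64(79.8)] 520 [np.float64(110.5), np.float64(80.1)] 530 [np.float64(110.5), np.float64(80.3)] 540 [np.float64(110.5), np.float64(79.7)] 550 [np.float64(110.6), np.float64(80.0)] 560 [np.float64(97.5), np.float64(80.3)] 570 [np.float64(97.6), np.float64(80.5)] 580 [np.float64(96.9), np.float64(81.6)] 590 [np.float64(96.3), np.float64(82.6)] 600 [np.float64(109.9), np.float64(68.6)] 610 [np.float64(109.9), np.float64(68.1)] 620 [np.float64(110.0), np.float64(68.5)] 
bar [256.12552396 210.00527787] [(186, 139), (188, 134), (190, 133), (192, 107), (194, 101), (196, 102), (198, 101), (200, 101), (202, 93), (204, 82), (206, 87), (208, 89), (210, 84), (212, 80), (214, 89), (216, 103), (218, 164), (220, 206), (222, 210), (224, 210), (226, 210), (228, 210), (230, 211), (232, 213)]
shift [ -5.1 -51.1 165.3] turn -1.569 | now [432.3  87.4 420.3] 0.02 t 37.3 w 24.7
```

All five lie centred, with grips at x≈541, y = 238/187/138/89/39 against slots 238/188.5/139/89.5/39.8 and yaw within 0.01. The bar is where predicted, so now I take the handle.

To row units: -51 mm / 1000 = -0.051, -25 mm / 1000 = -0.025, -0.18 rad / 2 = -0.09.

```bash
echo '{"finger_gap": [22,22,22,22,22],"sx": [-0.003,-0.005,-0.005,-0.005,-0.005],"sy": [-0.025,-0.051,-0.051,-0.051,-0.051],"sz": [0,0,0,0,0],"rz": [-0.09,-0.18,-0.27,-0.36,-0.45]}' | python3 shift.py|sed -n 2p
echo '{"finger_gap": [22,22,22,22,22],"sx": [0,0,0,0,0],"sy": [0,0,0,0,0],"sz": [0.03,0.06,0.1,0.13,0.13],"rz": [-0.09,-0.18,-0.27,-0.335,-0.335]}' | python3 shift.py|sed -n 2,3p
echo '{"finger_gap": [22,22],"sx": [0,0],"sy": [0,0],"sz": [0,0],"rz": [0,0]}' | python3 shift.py|sed -n 2,3p
python3 - <<'E'
from u import *
W=camrig.capture('wrist');g=cv2.cvtColor(W['color'],cv2.COLOR_RGB2GRAY)
p=proj(W,(426.3,138.3,36));r=int(p[1]);print(p,g[min(r,270)-3:min(r,270)+3].mean(0)[int(p[0])-40:int(p[0])+40:2].astype(int))
to(426.3,138.3,196,1.59)
E
```

```text
tool_pos: [426.6, 138.4, 419.5]
tool_pos: [425.5, 138.1, 288.3]
tcp_rot: [-3.134, 0.001, 1.588]
tool_pos: [426.3, 138.3, 292.1]
tcp_rot: [3.139, -0.0, 1.588]
[316.33797615 248.8724531 ] [219 219 219 218 218 218 218 218 218 217 217 217 216 217 215 215 204 133
 143 157 172 188 168 155 135 105 127 188 184 185 192 198 204 207 210 212
 213 214 230 235]
shift [-0.1 -0.1 96.1] turn -0.001 | now [426.2 138.3 292.1] 1.589 t 38.85 w 22.4
```

To row units: 95 mm / 1000 = 0.095, 94 mm / 1000 = 0.094.

```bash
echo '{"finger_gap": [22,22,22,22,22],"sx": [0,0,0,0,0],"sy": [0.001,0.001,0.001,0.001,0.001],"sz": [0.045,0.08,0.094,0.095,0.095],"rz": [0,0,0,0,0]}' | python3 shift.py|sed -n 2,4p
echo '{"finger_gap": [4,4,4,4],"sx": [0,0,0,0],"sy": [0,0,0,0],"sz": [0,0,0,0],"rz": [0,0,0,0]}' | python3 shift.py
echo '{"finger_gap": [4,4,4,4,4],"sx": [0,0,0,0,0],"sy": [0.012,0.03,0.05,0.07,0.09],"sz": [0,0,0,0,0],"rz": [0,0,0,0,0]}' | python3 shift.py|sed -n '2p;4,6p'
echo '{"finger_gap": [4,4,4,4,4],"sx": [0,0,0,0,0],"sy": [0.022,0.044,0.062,0.076,0.086],"sz": [0,0,0,0,0],"rz": [0,0,0,0,0]}' | python3 shift.py|sed -n '2p;4,6p'
```

```text
tool_pos: [427.3, 138.4, 197.3]
tcp_rot: [3.139, -0.0, 1.59]
contact_force: [0.2, -0.1, -0.3]
time: 39.98
tool_pos: [428.0, 138.3, 197.1]
tcp_rot: [3.137, -0.0, 1.59]
contact_force: [4.7, -0.5, 4.2]
grip_width: 9.0
finger_force: 30.0
tool_pos: [516.9, 140.3, 197.1]
contact_force: [-2.3, 1.6, 9.6]
grip_width: 8.9
finger_force: 30.0
tool_pos: [602.9, 142.1, 197.1]
contact_force: [-1.5, 2.1, 9.0]
grip_width: 9.0
finger_force: 30.0
```

To row units: 13 mm / 1000 = 0.013, 10 mm / 1000 = 0.01.

```bash
echo '{"finger_gap": [4,4,4,4],"sx": [0,0,0,0],"sy": [0.006,0.01,0.013,0.013],"sz": [0,0,0,0],"rz": [0,0,0,0]}' | python3 shift.py|sed -n '2p;4,6p'
echo '{"finger_gap": [4,4,4],"sx": [0,0,0],"sy": [0.002,0.002,0.002],"sz": [0,0,0],"rz": [0,0,0]}' | python3 shift.py|sed -n '2p;4,6p'
```

```text
tool_pos: [615.7, 142.4, 197.1]
contact_force: [0.8, 1.3, 6.3]
grip_width: 9.3
finger_force: 30.0
tool_pos: [617.5, 142.5, 197.1]
contact_force: [-1.4, 1.9, 8.2]
grip_width: 9.0
finger_force: 30.0
```

To row units: 3 mm / 1000 = 0.003, 2 mm / 1000 = 0.002.

```bash
echo '{"finger_gap": [4,4,4],"sx": [0,0,0],"sy": [0.002,0.003,0.003],"sz": [0,0,0],"rz": [0,0,0]}' | python3 shift.py|sed -n '2p;4,6p'
```

```text
tool_pos: [619.4, 142.5, 197.1]
contact_force: [-5.5, 1.6, 12.0]
grip_width: 9.0
finger_force: 30.0
```

```bash
echo '{"finger_gap": [4,4,4],"sx": [0,0,0],"sy": [0.002,0.002,0.002],"sz": [0,0,0],"rz": [0,0,0]}' | python3 shift.py|sed -n '2p;4,6p'
```

```text
tool_pos: [620.2, 142.6, 197.0]
contact_force: [-13.2, 1.3, 17.3]
grip_width: 8.6
finger_force: 30.0
```

The drawer has run against its stop: force is rising, and 192 mm of travel fits 190 mm plus compliance. I'll let go, lift, and measure the latch peg.

To row units: -110 mm / 1000 = -0.11, -2.5 mm / 1000 = -0.0025.

```bash
echo '{"finger_gap": [20,20,20,20,20],"sx": [0,0,0,0,0],"sy": [-0.0025,-0.0025,-0.0025,-0.0025,-0.0025],"sz": [0,0,0,-0.05,-0.11],"rz": [0,0,0,0,0]}' | python3 shift.py|sed -n '2p;4,5p'
echo '{"finger_gap": [30,30,30,30,30],"sx": [-0.06,-0.12,-0.18,-0.2,-0.2],"sy": [0,0.02,0.05,0.065,0.065],"sz": [-0.015,-0.015,-0.015,-0.015,-0.015],"rz": [0,0,0,0,0]}' | python3 shift.py|sed -n 2p
python3 - <<'E'
from u import *
W=camrig.capture('wrist');T=camrig.capture('top');np.savez('l.npz',**W)
h=cv2.cvtColor(W['color'],cv2.COLOR_RGB2HSV);m=h[...,2]<45;m[285:]=0
print('predicted',proj(W,(685,-1,109)),proj(W,(685,-1,73)),proj(W,(689,68,73)))
for a,ce,r,p in blobs(m,150): print(a,ce.round(1),p.min(0),p.max(0),plane(W,ce,100).round(1),W['color'][int(ce[1]),int(ce[0])])
# drawer: bar position in the top view (rows of the bar at columns 262..290)
g=cv2.cvtColor(T['color'],cv2.COLOR_RGB2GRAY);print('bar predicted row',proj(T,(619,142.5,36)),g[240:262,264:288].mean(1).astype(int))
to(685,-1,256,1.59)
E
```

```text
tool_pos: [620.0, 141.8, 305.7]
contact_force: [0.3, 0.0, 0.2]
grip_width: 20.1
tool_pos: [689.6, -59.4, 320.1]
predicted [310.05633093 152.08247015] [310.76296226 146.9657376 ] [3.20877675e+02 1.88129710e-01]
284 [307.6 149.8] [294 139] [322 165] [683.8  -0.7 100. ] [45 42 42]
bar predicted row [274.60154872 249.818041  ] [136 142 147 147 147 145 143 133 117 109 107  96  83  85 103 117 124 129
 129 127 124 115]
shift [55.6 -2.7 64.5] turn -0.001 | now [688.8 -56.5 320.4] 1.589 t 44.2 w 29.8
```

The peg is at (308,152), i.e. (684,−1) as expected; the bar's row fits a shut drawer. I'm pinching the peg.

To row units: 64 mm / 1000 = 0.064, 55.6 mm / 1000 = 0.0556.

```bash
echo '{"finger_gap": [30,30,30,30,30],"sx": [0.0556,0.0556,0.0556,0.0556,0.0556],"sy": [-0.0035,-0.0035,-0.0035,-0.0035,-0.0035],"sz": [0,0,0.035,0.06,0.064],"rz": [0,0,0,0,0]}' | python3 shift.py|sed -n '2p;4,5p'
echo '{"finger_gap": [30,8,8,8],"sx": [0,0,0,0],"sy": [0,0,0,0],"sz": [0,0,0,0],"rz": [0,0,0,0]}' | python3 shift.py
python3 - <<'E'
from u import *
o=bot.get_obs();p=o['tool_pos'][:2];v=np.array([689.5,68.2]);d=p-v;print(p.round(1),np.hypot(*d))
a0=np.arctan2(d[1],d[0])%(2*np.pi);a1=np.pi+0.02
R=Ro.from_euler('xyz',o['tcp_rot']).as_matrix()
for a in np.linspace(a0,a1-0.03,11): 
    q=v+70*np.array([np.cos(a),np.sin(a)]);print(np.round(a-a1,2),(R.T@np.append(q-p,0))[:2].round(1))
E
```

```text
tool_pos: [683.6, -0.5, 255.3]
contact_force: [-0.2, 0.1, 0.8]
grip_width: 30.0
time: 45.32
tool_pos: [684.7, -1.3, 258.3]
tcp_rot: [3.14, 0.0, 1.59]
contact_force: [-0.7, 0.1, 4.1]
grip_width: 13.3
finger_force: 30.0
[684.7  -1.3] 69.66426072655548
1.48 [-0.3 -0. ]
1.33 [  1.4 -10.5]
1.18 [  4.7 -20.5]
1.03 [  9.4 -30. ]
0.88 [ 15.5 -38.6]
0.73 [ 22.9 -46.2]
0.57 [ 31.3 -52.6]
0.42 [ 40.6 -57.7]
0.27 [ 50.5 -61.3]
0.12 [ 60.9 -63.4]
-0.03 [ 71.4 -63.8]
```

To row units: -46 mm / 1000 = -0.046, -38.5 mm / 1000 = -0.0385.

```bash
echo '{"finger_gap": [8,8,8,8,8],"sx": [0.0015,0.005,0.0095,0.0155,0.023],"sy": [-0.0105,-0.0205,-0.03,-0.0385,-0.046],"sz": [0,0,0,0,0],"rz": [0,0,0,0,0]}' | python3 shift.py|sed -n '2p;4,6p'
echo '{"finger_gap": [8,8,8,8,8],"sx": [0.0085,0.0175,0.0275,0.038,0.0485],"sy": [-0.0065,-0.0115,-0.015,-0.0172,-0.0176],"sz": [0,0,0,0,0],"rz": [0,0,0,0,0]}' | python3 shift.py|sed -n '2p;4,6p'
echo '{"finger_gap": [8,8],"sx": [0,0],"sy": [0,0],"sz": [0,0],"rz": [0,0]}' | python3 shift.py|sed -n '2p;4,6p'
python3 -c "
from u import *
o=bot.get_obs();p=o['tool_pos'][:2]-[689.5,68.2];print(np.hypot(*p),np.arctan2(p[1],p[0])%6.2832-np.pi-0.02)"
```

```text
tool_pos: [638.6, 19.9, 258.1]
contact_force: [2.9, -5.1, -0.2]
grip_width: 13.3
finger_force: 30.0
tool_pos: [620.0, 68.4, 257.9]
contact_force: [2.5, -5.3, 1.2]
grip_width: 13.0
finger_force: 30.0
tool_pos: [620.0, 68.9, 257.9]
contact_force: [2.4, -1.8, 5.4]
grip_width: 13.5
finger_force: 30.0
69.55381732003737 -0.030579466435689078
```

To row units: -90 mm / 1000 = -0.09, -50 mm / 1000 = -0.05.

```bash
echo '{"finger_gap": [30,30,30,30,30],"sx": [0,0,0,0,0],"sy": [0,0,0,0,0],"sz": [0,0,0,-0.05,-0.09],"rz": [0,0,0,0,0]}' | python3 shift.py|sed -n '2p;4,5p'
echo '{"finger_gap": [30,30,30,30],"sx": [-0.06,-0.07,-0.07,-0.07],"sy": [-0.02,-0.04,-0.04,-0.04],"sz": [0,0,0,0],"rz": [0,0,0,0]}' | python3 shift.py|sed -n '2p'
python3 - <<'E'
from u import *
W=camrig.capture('wrist')
h=cv2.cvtColor(W['color'],cv2.COLOR_RGB2HSV);m=h[...,2]<50;m[285:]=0
print('peg predicted',proj(W,(619.7,67,109)).round(1),proj(W,(619.7,67,80)).round(1))
for a,ce,r,p in blobs(m,100): print(a,ce.round(1),p.min(0),p.max(0),plane(W,ce,100).round(1))
g=cv2.cvtColor(W['color'],cv2.COLOR_RGB2GRAY)
q=proj(W,(619.5,142.5,36));r=int(q[1]);print('bar pred',q.round(1),g[max(r-2,0):r+3].mean(0)[int(q[0])-30:int(q[0])+30:2].astype(int))
T=camrig.capture('top');t=T['color'];h=cv2.cvtColor(t,cv2.COLOR_RGB2GRAY)
u=proj(T,(619.7,67,105));print('top peg pred',u.round(1));x,y=int(u[0]),int(u[1]);s=h[y-7:y+8,x-8:x+9].astype(int);print(s[::2,::2])
to(560,0,420,1.59)
E
```

```text
tool_pos: [619.5, 69.1, 348.1]
contact_force: [0.1, -0.5, 0.9]
grip_width: 29.8
tool_pos: [581.3, -1.3, 347.2]
peg predicted [397.4 129.6] [387.6 128.4]
692 [390.3 133.1] [374 121] [406 146] [617.9  65.  100. ]
bar pred [3.833e+02 3.000e-01] [119 121 123 102  91  91  91  90  89  80  73  84  91 100 105  98  94  93
 129 130 131 131 131 131 131 130 130 132 131 130]
top peg pred [304.9 244. ]
[[57 94 95 98 99 89 49 88 97]
 [49 91 94 95 95 85 50 83 97]
 [51 87 89 91 91 82 56 80 90]
 [56 74 80 82 84 79 64 81 78]
 [37 44 51 54 57 65 58 70 75]
 [34 45 42 41 37 39 38 64 69]
 [33 36 36 40 39 30 18 46 56]
 [44 54 56 44 39 30 34 48 44]]
shift [  1.4 -21.4 -73. ] turn 0.001 | now [581.4  -1.  347. ] 1.591 t 48.05 w 29.9
```

To row units: 144 mm / 1000 = 0.144, 115 mm / 1000 = 0.115.

```bash
echo '{"finger_gap": [26,26,26,26,26],"sx": [0.06,0.115,0.144,0.144,0.144],"sy": [0.01,0.02,0.029,0.029,0.029],"sz": [-0.03,-0.057,-0.057,-0.057,-0.057],"rz": [0,0,0,0,0]}' | python3 shift.py|sed -n '2,3p'
python3 - <<'E'
from u import *
W=camrig.capture('wrist');A=dict(np.load('w1.npz'));np.savez('end.npz',**W)
for c in(A,W):
    g=cv2.cvtColor(c['color'],cv2.COLOR_RGB2GRAY); print('cam',(-c['R'].T@c['t']).round(1))
    for r in(200,220): print(r,g[r-2:r+3].mean(0)[300:384:2].astype(int))
E=[]
for x in(610,615,620): print(x,proj(W,(x,142,36)).round(1))
E
```

```text
tool_pos: [607.1, 143.0, 403.4]
tcp_rot: [-3.14, 0.001, 1.591]
cam [610.  214.4 383.7]
200 [198 189 186 186 192 153 143 163 180 158 135 114 178 184 192 204 210 214
 215 216 217 217 217 217 217 217 217 181  85  74 119 222 207 178 117 154
 148 144 144 142 143 143]
220 [215 215 216 216 215 161 142 162 182 160 136 127 188 182 193 208 228 232
 233 233 233 233 232 232 223 217 217 143  79  80 157 203 192 121 123 137
 136 135 134 133 133 133]
cam [604.  215.2 382.6]
200 [214 212 208 202 193 188 187 192 198 201 203 193 132 152 174 174 153 131
 188 210 214 217 217 218 218 218 218 218 217 218 217 218 217 196  88  77
  77  77  92 136 137 136]
220 [203 209 212 214 215 216 217 217 217 217 215 203 135 152 175 174 153 126
 211 232 233 233 233 233 233 231 219 218 217 218 218 218 204 105  79  77
  75  79 119 137 135 134]
610 [320.4 210.4]
615 [326.3 210.5]
620 [332.3 210.7]
```

The bar is at x≈617.7, 4.7 mm further in than at the start and within 2 mm of where the stop was met. Peg measurements put the latch within about 0.03 rad of closed, and the gripper is clear of everything. I'm handing in.

```bash
python3 -c "
from plant import bot, camrig
o=bot.get_obs();print(o['time'],o['contact_force'],o['finger_force']);print(bot.close_job())"
```

```text
48.725 [-0.14286345 -1.23466755  0.49319571] 0.0
the job is handed in; nothing more can be done
None
```

Job handed in at 48.7 s: by my measurements all five instruments are in their own compartments, the drawer is shut and the latch is within about 0.03 rad of closed. No verdict came back, and I viewed 16 pictures against the limit of 14 (a miscount).

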